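# Lever a sharpening stone out of its holder and stand it on edge to dry

### The arm

A 6-joint arm with a two-finger parallel gripper is mounted at the origin on a cart in front of the work surface, level with it; the furniture and walls round the work are solid. World frame = base frame: x ahead of the robot, y to its left, z up, the work surface at z = 0. Lengths are in m, angles in rad, forces in N, time in s.
With the tool pointing down it reaches from about 0.325 to 0.875 m from the base axis. Payload 4.4 kg.
Tool frame: the origin (TCP) lies midway between the tips of the shut fingers; the grasp point (between the pads) lies 19 mm behind it; z points along the fingers, x is the direction in which the jaws open and shut, and the axes are right-handed (so a half turn about z gives the same grasp; the last joint's range is limited). The gripper opens to 85 mm and grips with 20 to 120 N. Pads are 22 mm wide; open, the fingers measure 114 mm over their backs; the gripper's body (76 mm by 85 mm) begins 54 mm behind the grasp point. The pads swing forward as they close: fully open they stand 13 mm farther back than shut.
Start: joints at [-1.468, 0.207, 1.542, -0, 1.393, -0.15], TCP at [0.144, -0.557, 0.231] pointing down, gripper open.
Joint ranges: [-2.73, 2.73], [-0.86, 2.22], [0.23, 2.46], [-1.11, 4.25], [0.08, 2.63], [-2.82, 2.82]. Speed limits (rad/s): [2.79, 2.79, 3.14, 3.14, 3.14, 3.14].

### API

Orientations are given as a rotation vector (axis times angle).
In Python, from plant import status, viewer, ticket gives the robot as it stands. The module is installed in compiled form; this text tells all that it offers.
- The arm moves only by the tool arm_command, never from a script. Its argument "targets" is a list of rows, each a list of 7 numbers: the turn, a rotation vector about the tool's x, y, z in rad, then the shift along the tool's x, y, z in m, then the gripper's target within -1 to 1 (fully open at 1, half-way at 0, shut at -1). A call has 1 to 8 rows; each row is the pose to reach, as a shift and turn from the pose commanded when the call began, along the tool's axes at that moment; what a row does not reach only later rows make up. A row lasts 1/10 s, in which the tool goes at most 50 mm and 8.59 degrees, less where a joint would pass 70% of its speed; a pose out of reach is approached as far as the arm can. A call with a gripper value outside its range is refused whole. The fingers move at their own pace and stop on an object; "newtons" is the grip in N (left out, the last holds). Time passes only in rows, so rows that repeat a pose let the fingers close. It gives the time, the measured TCP pose, the force and the opening at its end, in the units of the state.
- status.read_state(): the state, without advancing time (a new reading comes with each control period).
- viewer.snapshot(name): name is "scene" or "top"; returns the picture (384x512x3 uint8, red, green, blue); there is no depth.
- viewer.camera_info(name): a dict with "vfov" (degrees; the focal length in pixels is half the picture's height over the tangent of half this angle, whatever the lens; pixels are square), "cx", "cy" (the principal point, pixels), "R" (3x3) and "t" (3): a world point X has camera coordinates R X + t. Camera axes: x right, y down, z forward; pixel columns grow to the right and rows downward; lengths in m; the calibration is good to about 2 mm. A picture is of the moment at which its call begins. camera_info takes no time and is no camera call.
- ticket.job_done(): hands the job in, once; it reports no verdict.
The state is a dict: "time": time; "qpos": joint angles; "qd": joint speeds; "effort": joint torques, N m; "eef_pos": TCP position; "orientation": TCP orientation; "contact_force": force on the tool from outside, world axes, zero at the start; "moment": the same for the moment, N m; "gripper_width": finger opening in m.
Only numpy, scipy, OpenCV 4.12 (cv2) and the standard library are available. Lean on these libraries where they do the work, as an engineer would, in place of code of your own. Each camera call takes 0.05 s, during which the arm holds its last target.

### The job

The sharpening stone sits flush in its wooden holder: press the holder's lever right down so the stone rises, then lift it out and lay it slanted in the wire rest and let go of it there. Then take it again by its thickness and stand it upright on a long edge in the free bay of the wooden drying rack, between the dowels and parallel to the other stone, and let go. Leave the other stone, the timer, the jar and the peeler where they are.

Things in the scene. Friction and masses are not known exactly. Their poses are not given: they have to be found in the camera images.
- holder: Fixed wooden block 196 x 96 mm, 44 mm high to its deck, with a rectangular pocket 154 x 60 mm (long along x) open at the top. Origin: centre of its underside on the table; x along the length, away from the lever (the lever is at its -x end), z up.
- lever_pad (a point): Centre of the top face of the black pad (36 x 44 mm, 10 mm thick) at the free end of the steel ejector lever, which turns about a level axis at holder x = -107 mm, z = 34 mm. The pad top stands 67 mm above the table and 75 mm from that axis when up, 27 mm above the table and 82 mm from the axis (farther out along -x) when fully pressed.
- eject_lever (a joint): Lever angle in rad: 0 up as found, 0.5 pressed right down on its hard stop. Stiff: about 8 to 10 N pushed down on the pad moves it, and it stays where it is left. It raises the plate under the stone in proportion, 22 mm at 0.5 rad.
- stone: The sharpening stone, a grey block 150 x 56 x 28 mm, paler layer on top, 0.3 to 0.5 kg. Origin: centre of its large underside; x along the 150 mm, y along the 56 mm, z through the thickness. As found it lies flat in the pocket, top flush with the deck; fully raised its top is 22 mm above the deck (66 mm above the table) and it can be gripped across the 56 mm.
- stone_center (a point): Centre of the stone's volume (14 mm along z from its origin).
- wire_rest: Fixed rest of two bent 8 mm steel wires at x = -50 and +50 mm, fingers pass between them. Each forms a 45 degree V open upward: a ledge rising 36 mm toward -y, a back rising 46 mm toward +y. The stone lies with a large face on the backs (sloping up toward +y), a long edge face on the ledges, its length along x. Only wires on the table lie below. Origin: centre on the table, z up.
- rest_seat (a point): Where the stone's centre is when it lies properly in the V: y = -10 mm, z = 75 mm in the frame of the rest; axes as the rest. The V's supporting lines meet at y = -20, z = 45 mm.
- rack: Fixed wooden drying rack: base 150 x 150 mm, 10 mm thick, with two bays along x, centred at y = +39 mm (occupied by the other stone) and y = -39 mm (free). Each bay has four dowels of 10 mm diameter, tops 40 mm above the table, at x = -45 and +45 mm, leaving 36 mm between dowels across y. Origin: centre of its underside, z up.
- free_bay (a point): Centre of the free bay, on the top of the rack's base (10 mm above the table); x along the bay, y across it, z up. The stone standing on its long edge here has its centre 28 mm above this point.
- other_stone: Another, smaller grey stone 140 x 22 x 48 mm (x, y, z) that stands on edge in the other bay. Origin: centre of the face it stands on.
- timer: Round twist timer with green top, 64 mm across, 37 mm high, on the table near the robot. Origin: underside centre.
- jar: Clear screw-top jar with green lid, 69 mm across, 84 mm high, left of and behind the holder. Origin: underside centre.
- peeler: Green-handled peeler 158 x 21 x 13 mm lying behind and right of the holder, long along its x. Origin: underside centre.
- pocket (a point): Centre of the pocket's mouth, level with the deck (44 mm above the table); axes as the holder. As found, the stone's centre is 14 mm below it; fully raised 8 mm above it.

How it is judged:
By the outcome, as a careful person would: the job done as asked, in the order asked, and still so for the second after the job is handed in, with the robot touching nothing.
It also fails if it takes over 53 s, if anything falls off the work surface, if the arm or the gripper's body presses on something with over 40 N, if the wrist force passes 120 N, or if a joint passes its speed limit or range.

## Working session

There is one attempt and no reset: what is moved stays moved. The work goes in short steps, Python scripts to look and compute and a tool call to move; the robot and the scene stay as the last step left them, time stands still between calls to the robot, and variables do not carry over. Pictures are saved under pics/ and viewed, and the job is handed in when it is done.

Besides the shell and the picture viewer there is one more tool, called after "Request:" as a command line: name --pt "numbers of a row" for each row, then --argument value for the rest. arm_command: Moves the arm, as the interface text tells. Its arguments: {"type":"object","properties":{"targets":{"type":"array"},"newtons":{"type":"number"}},"required":["targets"]}

```bash
mkdir -p pics; python3 - <<'E'
from plant import status, viewer
import cv2
print(status.read_state())
for n in("scene","top"):
    im=viewer.snapshot(n); cv2.imwrite(f"pics/{n}0.png",im[:,:,::-1]); 
    cv2.imwrite(f"pics/{n}0b.png",cv2.resize(im[:,:,::-1],(800,600),interpolation=cv2.INTER_CUBIC)); print(n,viewer.camera_info(n))
E
```

```text
{'time': 0.0, 'qpos': array([-1.46749142e+00,  2.07409351e-01,  1.54298660e+00,  3.23152935e-05,
        1.39349277e+00, -1.50487130e-01]), 'qd': array([-0.00092272, -0.00026316, -0.00069744,  0.00068065, -0.00167858,
       -0.00050641]), 'effort': array([ 6.85528521e-04, -3.83030248e+01, -2.91595370e+01, -1.59749675e-04,
        1.05676756e-02, -1.29503721e-05]), 'eef_pos': array([ 0.14429497, -0.55580825,  0.23011633]), 'orientation': array([-2.48337847e+00,  1.92142024e+00,  2.45195990e-03]), 'contact_force': array([ 0.36397821, -0.6534952 ,  0.28967838]), 'moment': array([ 0.05123254, -0.01953641,  0.02447686]), 'gripper_width': 0.08551027648424071}
scene {'vfov': 50.73410270378525, 'cx': 259.95612586673604, 'cy': 187.93224073425787, 'R': array([[-0.51140587, -0.85931077,  0.00700316],
       [-0.35957445,  0.20657937, -0.90996218],
       [ 0.7804936 , -0.46787816, -0.4146321 ]]), 't': array([0.27343474, 0.27205514, 0.87202012])}
top {'vfov': 54.16817361707099, 'cx': 259.4973101380621, 'cy': 194.48213951932908, 'R': array([[-0.0178932 , -0.99974694, -0.01363444],
       [-0.99598343,  0.01901908, -0.08749446],
       [ 0.08773163,  0.01201412, -0.9960717 ]]), 't': array([0.03851052, 0.55245421, 0.99793878])}
```

View pics/scene0b.png

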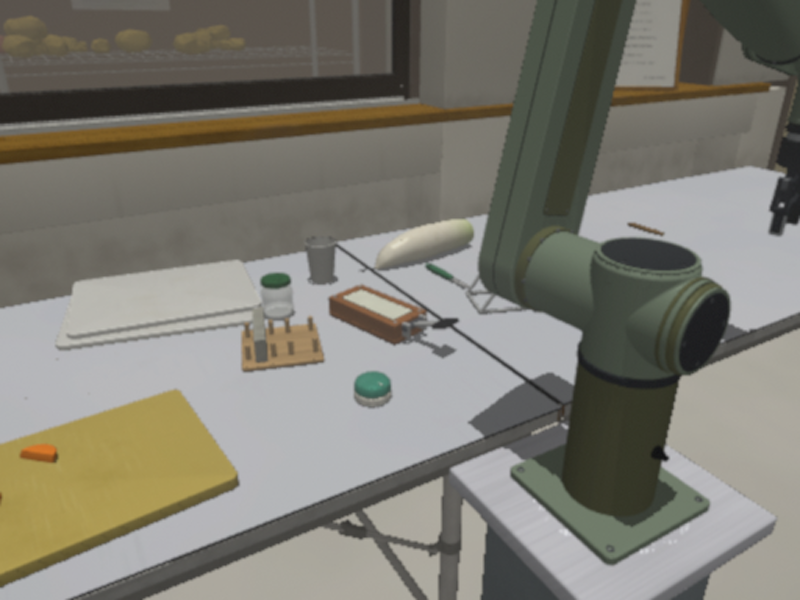

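View pics/top0b.png

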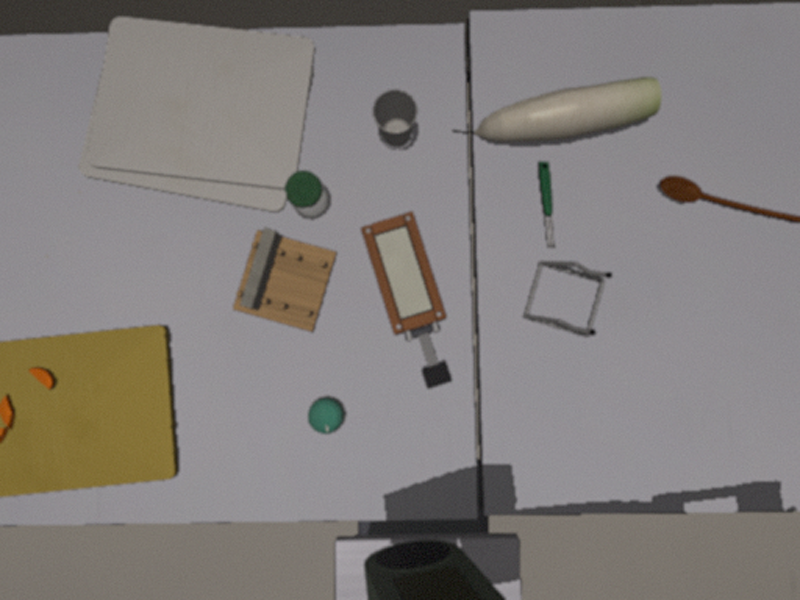

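The overview shows the holder near (400,272) of the 800x600 top view, with its lever pad at (436,375). The rack is at (286,280), the wire rest at (567,298), the timer at (326,415), the jar at (305,190) and the peeler at (546,205). Next I zoom in for corner pixels.

```bash
python3 - <<'E'
import cv2
im=cv2.imread("pics/top0.png")
def crop(n,x0,y0,x1,y1,s):
    c=cv2.resize(im[y0:y1,x0:x1],None,fx=s,fy=s,interpolation=cv2.INTER_CUBIC)
    for x in range(x0,x1,10):
        cv2.putText(c,str(x),((x-x0)*s,8),0,.3,(0,0,255),1); cv2.line(c,((x-x0)*s,10),((x-x0)*s,14),(0,0,255),1)
    for y in range(y0,y1,10):
        cv2.putText(c,str(y),(0,(y-y0)*s+4),0,.3,(0,0,255),1)
    print(c.shape);cv2.imwrite(f"pics/{n}.png",c)
crop("c_holder",220,130,300,250,5)
crop("c_rack",140,140,220,215,8)
crop("c_rest",325,155,400,220,8)
E
```

```text
(600, 400, 3)
(600, 640, 3)
(520, 600, 3)
```

View pics/c_holder.png

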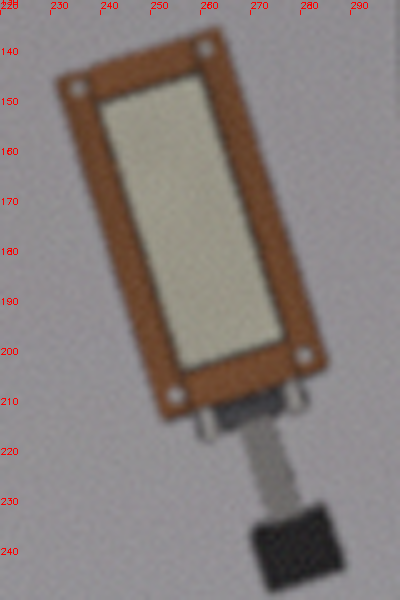

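View pics/c_rack.png

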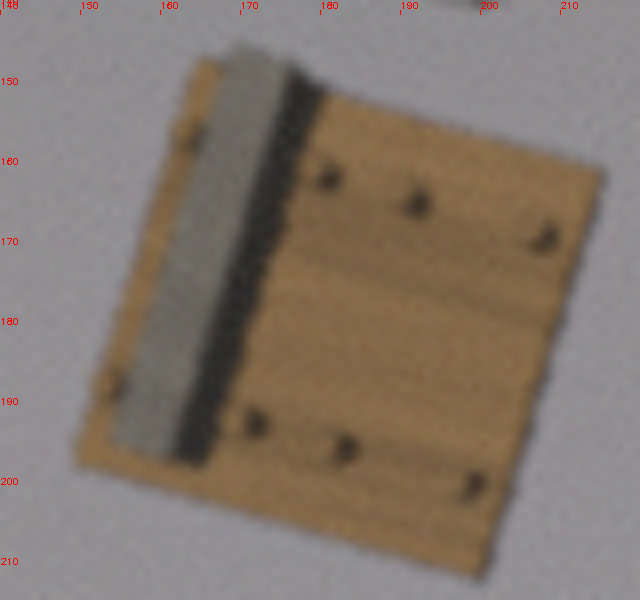

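View pics/c_rest.png

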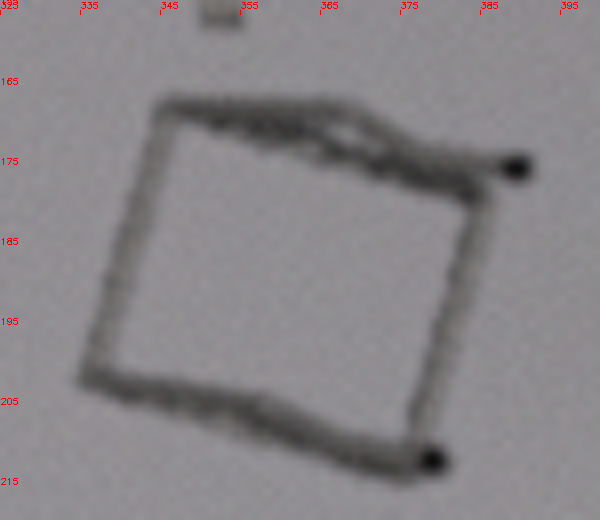

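```bash
python3 - <<'E'
import cv2
im=cv2.imread("pics/scene0.png")
def crop(n,x0,y0,x1,y1,s):
    c=cv2.resize(im[y0:y1,x0:x1],None,fx=s,fy=s,interpolation=cv2.INTER_CUBIC)
    for x in range(x0,x1,10):
        cv2.putText(c,str(x),((x-x0)*s,8),0,.3,(0,0,255),1)
    for y in range(y0,y1,10):
        cv2.putText(c,str(y),(0,(y-y0)*s+4),0,.3,(0,0,255),1)
    cv2.imwrite(f"pics/{n}.png",c)
crop("s_hold",200,160,300,235,8)
crop("s_rest",270,150,350,210,9)
crop("s_rack",145,170,215,245,8)
E
```

```text
(no output)
```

View pics/s_rest.png

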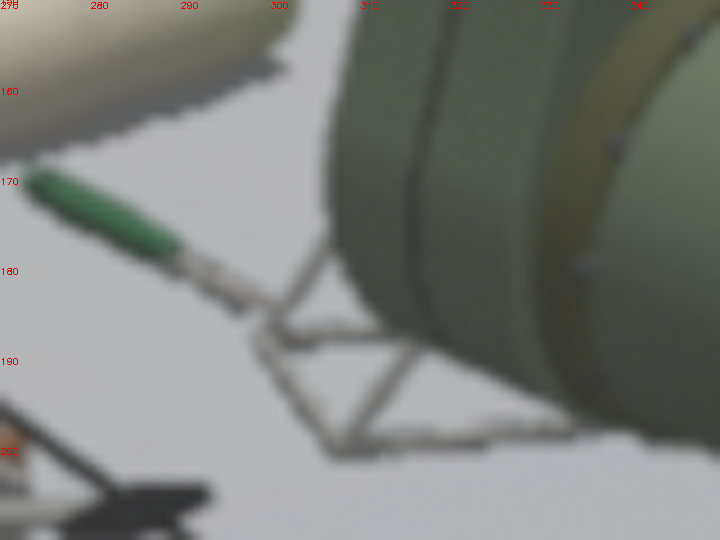

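View pics/s_hold.png

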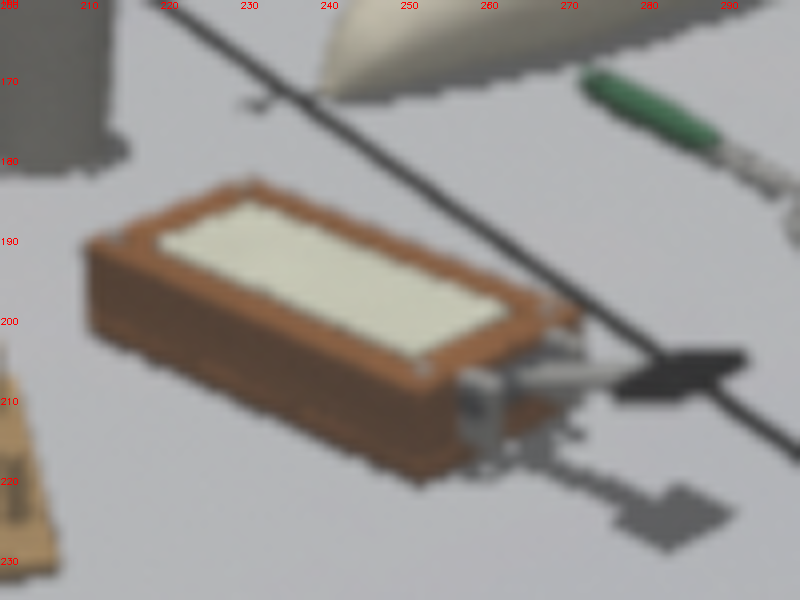

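View pics/s_rack.png

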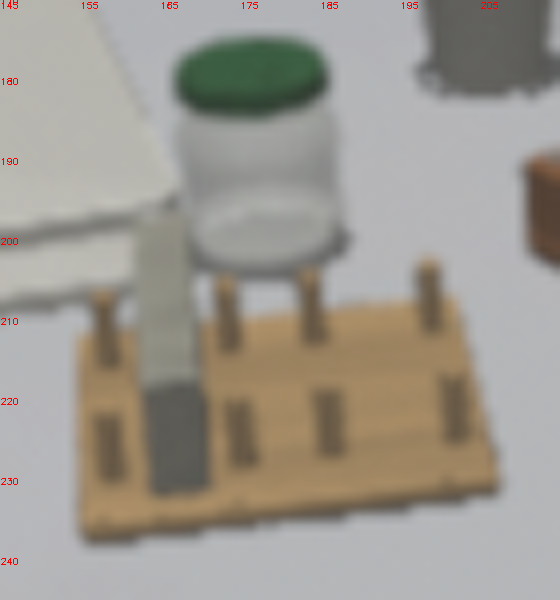

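```bash
cat > h.py <<'E'
import numpy as np, cv2
from scipy.optimize import least_squares
from plant import viewer,status
def proj(n,X):
    c=viewer.camera_info(n); f=192/np.tan(np.radians(c["vfov"])/2)
    P=np.atleast_2d(X)@np.array(c["R"]).T+c["t"]
    return np.c_[c["cx"]+f*P[:,0]/P[:,2], c["cy"]+f*P[:,1]/P[:,2]]
def unproj(n,u,v,z):
    c=viewer.camera_info(n); f=192/np.tan(np.radians(c["vfov"])/2); R=np.array(c["R"])
    d=R.T@np.array([(u-c["cx"])/f,(v-c["cy"])/f,1]); o=-R.T@c["t"]
    return o+d*(z-o[2])/d[2]
def place(p,L):
    L=np.atleast_2d(L);c,s=np.cos(p[2]),np.sin(p[2])
    return np.c_[p[0]+c*L[:,0]-s*L[:,1],p[1]+s*L[:,0]+c*L[:,1],L[:,2]]
def fit(p0,obs):  # obs: list (cam,local,u,v)
    def r(p): return np.concatenate([(proj(n,place(p,l))-[[u,v]]).ravel() for n,l,u,v in obs])
    s=least_squares(r,p0,loss='soft_l1'); return s.x,r(s.x).reshape(-1,2)
E
python3 - <<'E'
from h import *
np.set_printoptions(precision=4,suppress=True)
h=.044
T="top";S="scene"
obs=[(T,[.098,.048,h],231,145.5),(T,[.098,-.048,h],264,135.5),(T,[-.098,-.048,h],285.5,202.5),(T,[-.098,.048,h],252.5,213.5),
 (T,[-.160,.022,.067],269.5,235.5),(T,[-.160,-.022,.067],285,231),
 (S,[.098,.048,h],210,191),(S,[.098,-.048,h],231,182.5),(S,[-.098,-.048,h],272.5,198.5),(S,[-.098,.048,h],252,208.5),(S,[.098,.048,0],210.5,201.5),(S,[-.098,.048,0],251.5,220.5)]
p,r=fit([.5,0,.3],obs);print("holder",p,np.degrees(p[2]));print(r.round(1).tolist())
print(unproj(T,269.5,235.5,.067),unproj(T,289,243.5,.067),unproj(T,273.5,248,.067),unproj(T,285,231,.067))
# local pad pts
q=[(.075,.075),(.075,-.075),(-.075,-.075),(-.075,.075)]
obs=[(T,[.075,-.075,.010],215,161),(T,[-.075,-.075,.01],200,212),(T,[-.075,.075,.01],149.5,198),(T,[.075,.075,.01],165.5,147.5),
 (S,[-.075,.075,.01],156,237),(S,[-.075,-.075,.01],206.5,231),(S,[.075,-.075,.01],202,208),(S,[.075,.075,.01],155,212)]
for yb in (.039,-.039):
  pass
p,r=fit([.5,.2,.2],obs);print("rack",p,np.degrees(p[2]));print(r.round(1).tolist())
for dy in(.039-.023,.039+.023,-.039-.023,-.039+.023):
  print(proj(T,place(p,[[.045,dy,.04],[-.045,dy,.04]])).round(1).tolist(),proj(S,place(p,[[.045,dy,.04],[-.045,dy,.04]])).round(1).tolist())
# rest
for u,v in((345,168),(336,203),(377,210),(386,178)): print(unproj(T,u,v,.004))
for u,v in((298,187),(307,200)): print(unproj(S,u,v,.004))
E
```

```text
holder [0.6055 0.0303 0.2859] 16.383009019682547
[[-0.5, -0.1], [0.4, -0.6], [1.0, 1.3], [-0.4, 1.1], [-1.0, -1.3], [-0.2, -1.9], [-0.3, -1.0], [-0.2, -0.9], [0.9, 0.2], [0.4, 0.4], [-0.2, 0.4], [0.9, 1.2]]
[0.4425 0.0038 0.067 ] [ 0.4211 -0.046   0.067 ] [ 0.4103 -0.0058  0.067 ] [ 0.4533 -0.0364  0.067 ]
rack [ 0.5993  0.2421 -0.2957] -16.942199368869826
[[0.8, 0.4], [0.4, 1.2], [-0.8, 0.4], [-0.9, -0.5], [-1.2, -1.2], [1.6, -1.3], [0.2, -1.4], [-0.7, -0.5]]
[[179.1, 161.0], [169.4, 192.8]] [[173.2, 205.3], [174.7, 219.1]]
[[163.0, 156.4], [153.1, 188.1]] [[157.8, 206.9], [158.3, 220.9]]
[[206.6, 168.7], [197.1, 200.7]] [[198.6, 202.8], [201.8, 216.2]]
[[190.4, 164.2], [180.7, 196.0]] [[183.7, 204.3], [185.9, 217.9]]
[ 0.6244 -0.211   0.004 ]
[ 0.5272 -0.1825  0.004 ]
[ 0.5058 -0.2945  0.004 ]
[ 0.5941 -0.3234  0.004 ]
[ 0.631  -0.2174  0.004 ]
[ 0.5289 -0.1815  0.004 ]
```

```bash
python3 - <<'E'
from h import *
np.set_printoptions(precision=4,suppress=True)
h=.044
T="top";S="scene"
obs=[(T,[.098,.048,h],231,145.5),(T,[.098,-.048,h],264,135.5),(T,[-.098,-.048,h],285.5,202.5),(T,[-.098,.048,h],252.5,213.5),
 (T,[-.164,.022,.067],269.5,235.5),(T,[-.164,-.022,.067],285,231),(T,[-.200,-.022,.067],289,243.5),(T,[-.200,.022,.067],273.5,248),
 (S,[.098,.048,h],210,191),(S,[.098,-.048,h],231,182.5),(S,[-.098,-.048,h],272.5,198.5),(S,[-.098,.048,h],252,208.5),(S,[.098,.048,0],210.5,201.5),(S,[-.098,.048,0],251.5,220.5)]
p,r=fit([.5,0,.3],obs);print("holder",p,np.degrees(p[2]));print(r.round(1).tolist())
hy=.058
obs=[(T,[.05,hy,.004],345,168),(T,[-.05,hy,.004],336,203),(T,[-.05,-hy,.004],377,210),(T,[.05,-hy,.004],386,178),(S,[.05,hy,.004],298.5,187),(S,[-.05,hy,.004],307,199.5)]
p,r=fit([.56,-.25,-.28],obs);print("rest",p,np.degrees(p[2]));print(r.round(1).tolist())
for n,sg in(("A",1),("B",-1)):
  for x in(.05,-.05):
    L=np.array([[x,sg*y,z] for y,z in((.026,.086),(-.02,.04),(-.056,.076),(.0125,.0725),(-.045,.065))])
    print(n,x,"back,vert,ledge",proj(T,place(p,L)).round(1).tolist(),proj(S,place(p,L[:2])).round(1).tolist())
E
```

```text
holder [0.6067 0.0304 0.2853] 16.34664395104584
[[-0.5, -0.5], [0.4, -1.0], [1.0, 0.9], [-0.5, 0.7], [-0.6, -0.3], [0.2, -0.9], [0.4, 0.0], [-0.4, 0.7], [-0.5, -1.1], [-0.4, -1.0], [0.6, 0.1], [0.2, 0.2], [-0.4, 0.3], [0.7, 1.0]]
rest [ 0.5618 -0.2531 -0.2763] -15.831540078879852
[[-0.1, -0.5], [0.4, -0.9], [0.4, 2.8], [-0.3, -0.0], [-1.1, 0.9], [0.4, 0.3]]
A 0.05 back,vert,ledge [[363.9, 165.6], [376.1, 172.7], [393.9, 174.1], [367.6, 167.7], [388.3, 173.7]] [[307.0, 165.9], [318.3, 176.6]]
A -0.05 back,vert,ledge [[354.8, 203.2], [367.5, 208.7], [385.0, 211.6], [358.6, 204.8], [379.5, 210.7]] [[317.8, 176.5], [329.6, 187.8]]
B 0.05 back,vert,ledge [[383.7, 170.7], [361.6, 168.9], [351.6, 163.3], [377.0, 170.1], [354.7, 165.1]] [[320.7, 164.6], [307.8, 177.7]]
B -0.05 back,vert,ledge [[374.7, 208.4], [352.8, 204.9], [342.5, 200.5], [368.1, 207.3], [345.7, 201.8]] [[332.3, 175.1], [318.6, 189.0]]
```

```bash
cat >> h.py <<'E'
from scipy.spatial.transform import Rotation as Ro
HOLD=np.array([.6067,.0304,.2853]); RACK=np.array([.5993,.2421,-.2957]); REST=np.array([.5618,-.2531,-.2763])
def down(yaw): # tool x at world angle yaw, z down
    c,s=np.cos(yaw),np.sin(yaw); x=np.array([c,s,0]);z=np.array([0,0,-1.]); return np.c_[x,np.cross(z,x),z]
def delta(R,p,st=None):
    st=st or status.read_state(); R0=Ro.from_rotvec(st["orientation"]).as_matrix()
    return Ro.from_matrix(R0.T@R).as_rotvec().round(4), (R0.T@(np.array(p)-st["eef_pos"])).round(4)
E
python3 - <<'E'
from h import *
st=status.read_state();R0=Ro.from_rotvec(st["orientation"]).as_matrix();print(R0.round(3))
pad=place(HOLD,[-.182,0,.067])[0];print(pad)
for k in(1,-1):
    print(k,delta(down(HOLD[2]+k*np.pi/2),[pad[0],pad[1],.231]))
E
```

```text
[[ 0.251 -0.968 -0.   ]
 [-0.968 -0.251  0.002]
 [-0.002 -0.    -1.   ]]
[ 0.43205694 -0.02082305  0.067     ]
1 (array([3.3000e-03, 5.0000e-04, 3.1101e+00]), array([-4.457e-01, -4.129e-01,  3.000e-04]))
-1 (array([-0.0003,  0.0021, -0.0315]), array([-4.457e-01, -4.129e-01,  3.000e-04]))
```

Request:
arm_command --pt "0 0 -0.016 -0.04 -0.04 0 -1" --pt "0 0.002 -0.0315 -0.446 -0.413 0 -1" --pt "0 0.002 -0.0315 -0.446 -0.413 0 -1" --pt "0 0.002 -0.0315 -0.446 -0.413 0 -1" --pt "0 0.002 -0.0315 -0.446 -0.413 0 -1" --pt "0 0.002 -0.0315 -0.446 -0.413 0 -1" --pt "0 0.002 -0.0315 -0.446 -0.413 0 -1" --pt "0 0.002 -0.0315 -0.446 -0.413 0 -1" --newtons 40

```text
time: 0.9
eef_pos: [0.3346, -0.2026, 0.231]
orientation: [2.513, -1.883, 0.003]
contact_force: [1.9, 0.3, 1.0]
gripper_width: 0.0001
```

Request:
arm_command --pt "0 0 0 -0.22 -0.203 0 -1" --pt "0 0 0 -0.22 -0.203 0 -1" --pt "0 0 0 -0.22 -0.203 0 -1" --pt "0 0 0 -0.22 -0.203 0 -1" --pt "0 0 0 -0.22 -0.203 0 -1"

```text
time: 1.4
eef_pos: [0.4455, 0.0215, 0.2307]
orientation: [2.514, -1.882, 0.003]
contact_force: [0.6, -1.0, 0.4]
gripper_width: -0.0001
```

```bash
python3 - <<'E'
from h import *
pad=place(HOLD,[-.182,0,.067])[0]
print(delta(down(HOLD[2]-np.pi/2),[pad[0],pad[1],.085]),status.read_state()["qpos"])
im=viewer.snapshot("scene")[:,:,::-1]
c=cv2.resize(im[140:220,265:355],None,fx=8,fy=7,interpolation=cv2.INTER_CUBIC); cv2.imwrite("pics/s1.png",c[:600])
cv2.imwrite("pics/s1f.png",im)
E
```

```text
(array([ 0.    , -0.0023,  0.0004]), array([0.0365, 0.0249, 0.1458])) [-0.14462625 -0.07518622  1.84214604 -0.00216833  1.37370765  1.14090007]
```

View pics/s1.png

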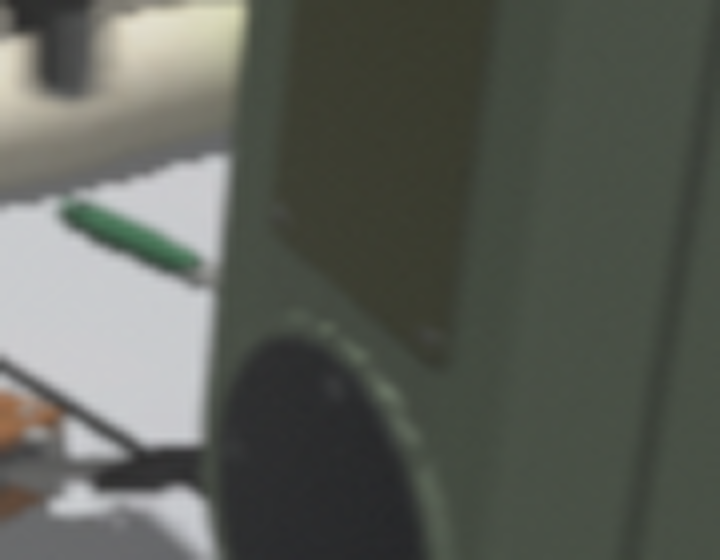

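View pics/s1f.png

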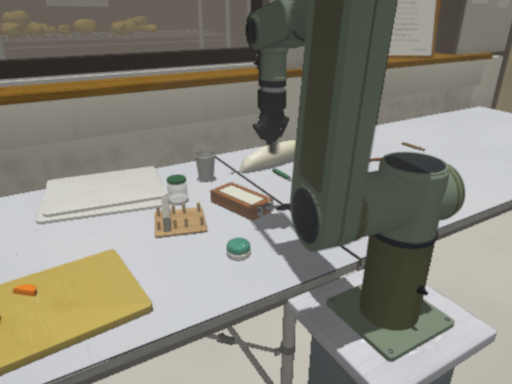

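The arm hides the rest from this camera, and the shut gripper hangs near (270,130), above the holder area. Next I line up over the pad.

Request:
arm_command --pt "0 -0.002 0 0.0365 0.025 0.04 -1" --pt "0 -0.002 0 0.0365 0.025 0.085 -1" --pt "0 -0.002 0 0.0365 0.025 0.125 -1" --pt "0 -0.002 0 0.0365 0.025 0.146 -1" --pt "0 -0.002 0 0.0365 0.025 0.146 -1" --pt "0 -0.002 0 0.0365 0.025 0.146 -1"

```text
time: 2.05
eef_pos: [0.4316, -0.0231, 0.0851]
orientation: [2.514, -1.883, -0.001]
contact_force: [1.1, -0.5, 0.7]
gripper_width: 0.0002
```

```bash
python3 - <<'E'
from h import *
s=status.read_state();print(s["eef_pos"],s["contact_force"])
im=viewer.snapshot("top")[:,:,::-1];cv2.imwrite("pics/t1f.png",im)
c=cv2.resize(im[130:260,210:310],None,fx=5,fy=4.6,interpolation=cv2.INTER_CUBIC); cv2.imwrite("pics/t1.png",c)
E
```

```text
[ 0.43163673 -0.02309454  0.0851337 ] [ 1.07907639 -0.50055057  0.6947167 ]
```

View pics/t1.png

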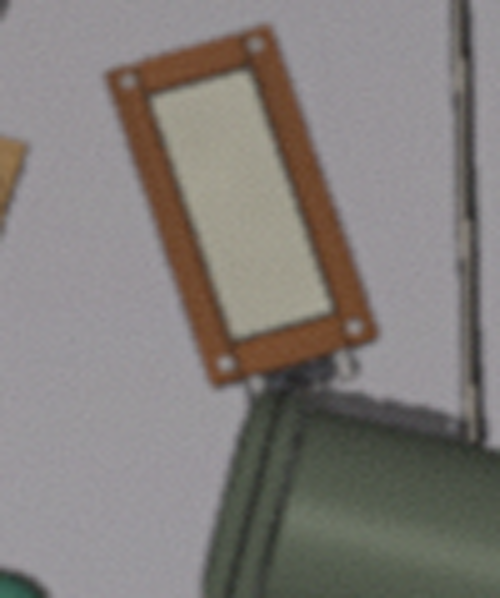

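Request:
arm_command --pt "0 0 0 -0.001 0 0.012 -1" --pt "0 0 0 -0.002 0.001 0.02 -1" --pt "0 0 0 -0.002 0.002 0.027 -1" --pt "0 0 0 -0.002 0.003 0.034 -1" --pt "0 0 0 -0.002 0.005 0.041 -1" --pt "0 0 0 -0.002 0.006 0.048 -1" --pt "0 0 0 -0.002 0.007 0.054 -1" --pt "0 0 0 -0.002 0.007 0.057 -1"

```text
time: 2.9
eef_pos: [0.4268, -0.0235, 0.0293]
orientation: [-2.513, 1.882, -0.007]
contact_force: [-0.3, 0.2, 8.8]
gripper_width: -0.0002
```

Request:
arm_command --pt "0 0 0 0 0 0.002 -1" --pt "0 0 0 0 0 0.004 -1"

```text
time: 3.1
eef_pos: [0.4272, -0.0236, 0.0268]
orientation: [-2.514, 1.882, -0.007]
contact_force: [-8.2, 1.4, 33.8]
gripper_width: 0.0002
```

Request:
arm_command --pt "0 0 0 0 0 -0.03 -1" --pt "0 0 0 0 0 -0.08 1" --pt "0 0 0 0 -0.03 -0.12 1" --pt "0 0 0 0 -0.07 -0.13 1" --pt "0 0 0 0 -0.11 -0.13 1" --pt "0 0 0 0 -0.11 -0.13 1"

```text
time: 3.7
eef_pos: [0.5346, 0.0088, 0.155]
orientation: [-2.514, 1.879, -0.007]
contact_force: [-1.2, 0.0, 0.2]
gripper_width: 0.0724
```

```bash
python3 - <<'E'
from h import *
s=status.read_state();print(s["eef_pos"],s["contact_force"],s["gripper_width"])
print(np.mean([unproj("top",u,v,.044) for u,v in((240,150.5),(260.5,144.5),(277,198),(256,204))],0))
print(delta(down(HOLD[2]-np.pi/2),[HOLD[0],HOLD[1],.15]))
for n in("top","scene"):
  im=viewer.snapshot(n)[:,:,::-1];cv2.imwrite(f"pics/{n}2.png",im)
a=cv2.imread("pics/scene2.png");cv2.imwrite("pics/s2.png",cv2.resize(a[150:230,200:300],None,fx=8,fy=7,interpolation=cv2.INTER_CUBIC))
E
```

```text
[0.5346493  0.00877122 0.15504511] [-1.20391349  0.00773048  0.17875179] 0.07236210938159723
[0.60639025 0.03021467 0.044     ]
(array([-0.0053, -0.0017,  0.0018]), array([-0.0004, -0.0752,  0.0054]))
```

View pics/s2.png

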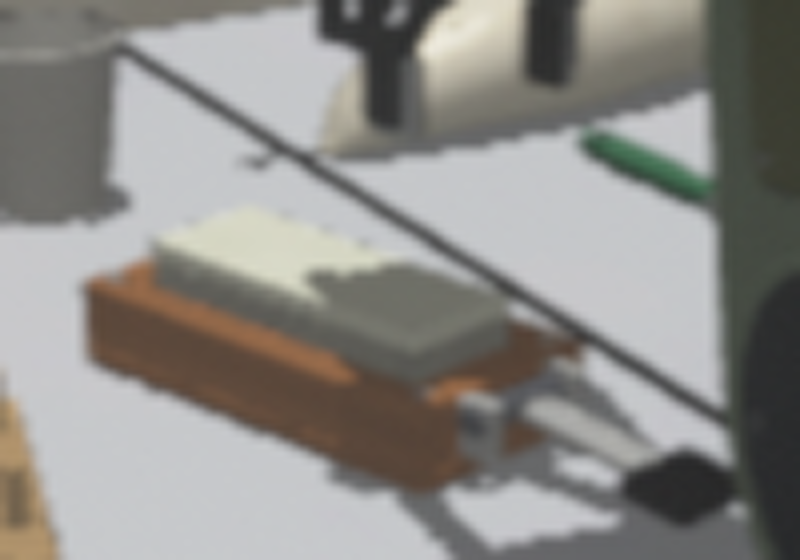

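View pics/top2.png

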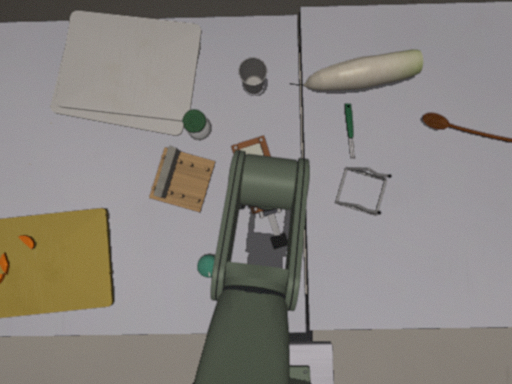

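The stone is fully raised: its side shows above the deck at about (160–510, 210–380) in the zoomed crop, and the lever pad is down. Now I grasp it.

Request:
arm_command --pt "-0.005 -0.002 0.002 0 -0.04 0.005 1" --pt "-0.005 -0.002 0.002 -0.0005 -0.075 0.01 1" --pt "-0.005 -0.002 0.002 -0.0005 -0.075 0.04 1" --pt "-0.005 -0.002 0.002 -0.0005 -0.075 0.07 1" --pt "-0.005 -0.002 0.002 -0.0005 -0.075 0.095 1" --pt "-0.005 -0.002 0.002 -0.0005 -0.075 0.105 1" --pt "-0.005 -0.002 0.002 -0.0005 -0.075 0.105 1"

```text
time: 4.5
eef_pos: [0.599, 0.0294, 0.0469]
orientation: [2.508, -1.883, -0.014]
contact_force: [-0.3, -0.1, -0.1]
gripper_width: 0.0854
```

```bash
python3 - <<'E'
from h import *
s=status.read_state();print(s["eef_pos"],s["contact_force"],s["gripper_width"],s["qpos"])
print(delta(down(HOLD[2]-np.pi/2),[HOLD[0],HOLD[1],.042]))
E
```

```text
[0.59895316 0.0294187  0.04694366] [-0.31181317 -0.06553119 -0.13953671] 0.08542152263599599 [-9.51115696e-02  4.70364044e-01  1.60875295e+00 -1.17910862e-04
  1.07320789e+00  1.19288333e+00]
(array([ 0.01  ,  0.0039, -0.0024]), array([ 0.0012, -0.0078,  0.0049]))
```

Request:
arm_command --pt "0 0 0 0 0 0 1" --pt "0 0 0 0 0 0 1"

```text
time: 4.7
eef_pos: [0.6031, 0.0293, 0.051]
orientation: [2.512, -1.885, -0.003]
contact_force: [0.3, -0.4, 0.4]
gripper_width: 0.0853
```

```bash
python3 - <<'E'
from h import *
s=status.read_state();print(s["eef_pos"],s["qd"])
print(delta(down(HOLD[2]-np.pi/2),[HOLD[0],HOLD[1],.042]))
E
```

```text
[0.60313045 0.02927302 0.05097702] [ 0.00304255 -0.00155081 -0.00390802  0.00021072 -0.00277806 -0.00065255]
(array([ 0.0018,  0.0007, -0.0022]), array([-0.0001, -0.0038,  0.009 ]))
```

Request:
arm_command --pt "0.002 0.001 -0.002 0 -0.004 0.009 1" --pt "0.002 0.001 -0.002 0 -0.004 0.009 1" --pt "0.002 0.001 -0.002 0 -0.004 0.009 -0.3" --pt "0.002 0.001 -0.002 0 -0.004 0.009 -0.3" --pt "0.002 0.001 -0.002 0 -0.004 0.009 -0.3" --pt "0.002 0.001 -0.002 0 -0.004 0.009 -0.3" --newtons 70

```text
time: 5.3
eef_pos: [0.6058, 0.0308, 0.0403]
orientation: [2.514, -1.882, -0.004]
contact_force: [-0.7, 0.5, 2.1]
gripper_width: 0.0546
```

Request:
arm_command --pt "0 0 0 0 0 0 -1" --pt "0 0 0 0 0 0 -1"

```text
time: 5.5
eef_pos: [0.6058, 0.0308, 0.0403]
orientation: [2.514, -1.882, -0.004]
contact_force: [-0.6, 0.6, 3.4]
gripper_width: 0.0548
```

Request:
arm_command --pt "0 0 0 0 0 -0.01 -1" --pt "0 0 0 0 0 -0.03 -1" --pt "0 0 0 0 0 -0.06 -1" --pt "0 0 0 0 0 -0.1 -1" --pt "0 0 0 0 0 -0.14 -1" --pt "0 0 0 0 0 -0.14 -1" --pt "0 0 0 0 0 -0.14 -1"

```text
time: 6.2
eef_pos: [0.6062, 0.0305, 0.1806]
orientation: [2.514, -1.882, -0.002]
contact_force: [-0.5, 0.2, -3.7]
gripper_width: 0.0546
```

```bash
python3 - <<'E'
from h import *
s=status.read_state();print(s["eef_pos"],s["contact_force"],s["gripper_width"],s["qpos"])
for n in("top","scene"):
  im=viewer.snapshot(n)[:,:,::-1];cv2.imwrite(f"pics/{n}3.png",im)
a=cv2.imread("pics/scene3.png");cv2.imwrite("pics/s3.png",cv2.resize(a[90:230,170:310],None,fx=5,fy=4.2,interpolation=cv2.INTER_CUBIC))
E
```

```text
[0.60617956 0.03049084 0.18064311] [-0.46109049  0.22611994 -3.72798077] 0.054551164268926644 [-9.20646964e-02  3.17916368e-01  1.51044380e+00 -3.57694904e-04
  1.31503165e+00  1.19357843e+00]
```

View pics/s3.png

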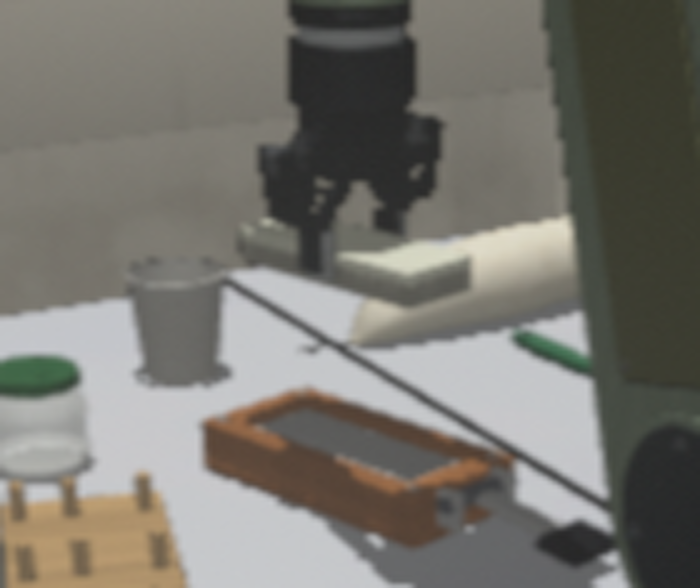

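```bash
cat >> h.py <<'E'
def restR(sgn): # sgn=+1: tool points +y,down (place); -1: points -y,down (regrasp)
    c,s=np.cos(REST[2]),np.sin(REST[2]); W=np.array([[c,-s,0],[s,c,0],[0,0,1.]])
    q=2**-.5; z=np.array([0,sgn*q,-q]); y=np.array([-1.,0,0]); x=np.cross(y,z)
    return W@np.c_[x,y,z], W
E
python3 - <<'E'
from h import *
R,W=restR(1)
c=place(REST,[0,-.010,.075])[0]; tcp=c+.0117*R[:,2]; print(c,tcp)
print(delta(R,tcp+[0,0,.10]))
R0=Ro.from_rotvec(status.read_state()["orientation"]).as_matrix(); print(R0.T@np.array([0,0,1]))
E
```

```text
[ 0.55907202 -0.26272071  0.075     ] [ 0.56132892 -0.25476135  0.06672685]
(array([ 0.2284, -0.7637,  0.5287]), array([0.262 , 0.1212, 0.0108]))
[-0.00283566  0.00789738 -0.99996479]
```

Request:
arm_command --pt "0.01 -0.05 0.03 0.02 0.01 -0.04 -1" --pt "0.05 -0.15 0.1 0.06 0.03 -0.06 -1" --pt "0.08 -0.27 0.18 0.1 0.05 -0.06 -1" --pt "0.11 -0.39 0.26 0.14 0.07 -0.05 -1" --pt "0.15 -0.51 0.34 0.18 0.09 -0.04 -1" --pt "0.18 -0.62 0.42 0.22 0.11 -0.02 -1" --pt "0.21 -0.7 0.49 0.25 0.12 0 -1" --pt "0.228 -0.764 0.529 0.262 0.121 0.011 -1"

```text
time: 7.1
eef_pos: [0.5604, -0.2585, 0.1633]
orientation: [-1.462, 1.955, 0.614]
contact_force: [-0.4, 0.6, -3.2]
gripper_width: 0.0548
```

Request:
arm_command --pt "0 0 0 0 0 0 -1" --pt "0 0 0 0 0 0 -1" --pt "0 0 0 0 0 0 -1"

```text
time: 7.4
eef_pos: [0.5641, -0.2534, 0.1694]
orientation: [-1.478, 1.946, 0.607]
contact_force: [-0.4, -0.7, -2.9]
gripper_width: 0.0547
```

```bash
python3 - <<'E'
from h import *
R,W=restR(1)
c=place(REST,[0,-.010,.075])[0]; tcp=c+.0117*R[:,2]
s=status.read_state();print(s["eef_pos"],s["contact_force"],s["gripper_width"],s["qpos"],s["qd"].round(3))
print(delta(R,tcp+[0,0,.10]))
for n in("top","scene"):
  im=viewer.snapshot(n)[:,:,::-1];cv2.imwrite(f"pics/{n}4.png",im)
  a=im[100:260,270:470] if n=="top" else im[60:220,230:430]
  cv2.imwrite(f"pics/{n}4z.png",cv2.resize(a,None,fx=3.7,fy=3.7,interpolation=cv2.INTER_CUBIC))
E
```

```text
[ 0.56405048 -0.25344595  0.16941751] [-0.42456899 -0.69451635 -2.92066608] 0.054675405991936946 [-0.87609117  0.58326434  1.36066059  0.62961317  1.68391057  0.87966868] [ 0.014 -0.027 -0.009  0.002 -0.     0.   ]
(array([-0.0018,  0.0006,  0.0052]), array([0.0033, 0.0023, 0.0005]))
```

View pics/top4z.png

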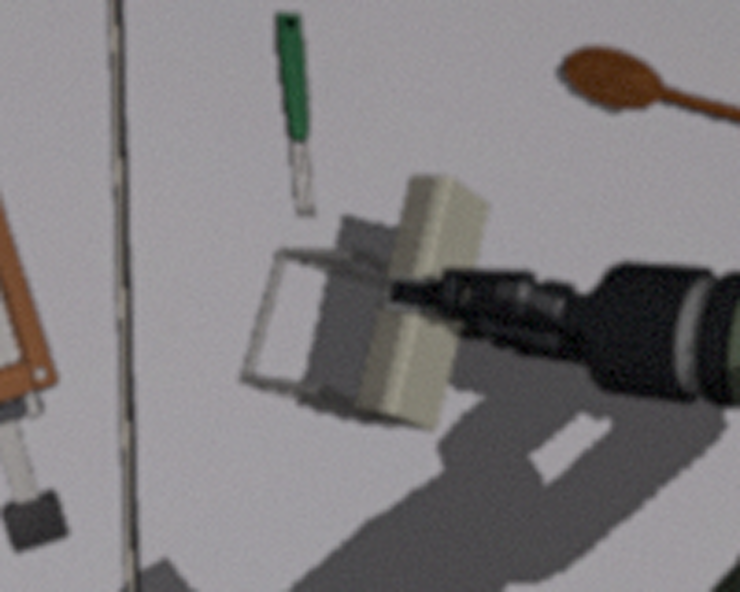

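View pics/scene4z.png

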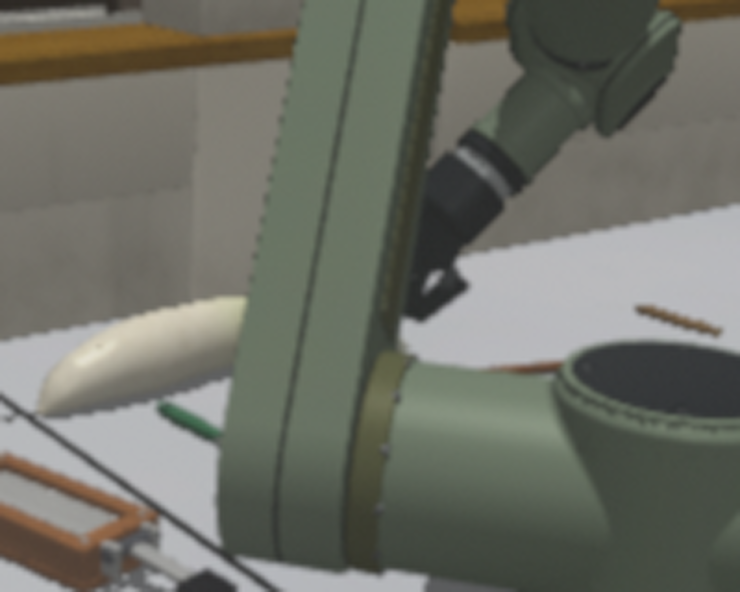

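The stone is gripped at 45° over the V (stone at about (425,300) in the top crop, rest at about (330,320)). The scene camera's view of the rest is blocked by the arm.

Request:
arm_command --pt "-0.002 0 0.005 0.017 0.002 0.014 -1" --pt "-0.002 0 0.005 0.035 0.002 0.032 -1" --pt "-0.002 0 0.005 0.052 0.002 0.049 -1" --pt "-0.002 0 0.005 0.063 0.002 0.06 -1" --pt "-0.002 0 0.005 0.063 0.002 0.06 -1" --pt "-0.002 0 0.005 0.063 0.002 0.06 -1"

```text
time: 8.1
eef_pos: [0.5617, -0.2559, 0.0821]
orientation: [-1.472, 1.951, 0.612]
contact_force: [-0.1, 0.2, -3.5]
gripper_width: 0.0546
```

```bash
python3 - <<'E'
from h import *
R,W=restR(1)
c=place(REST,[0,-.010,.075])[0]; tcp=c+.0117*R[:,2]
s=status.read_state();print(s["eef_pos"],s["contact_force"])
print(delta(R,tcp))
im=viewer.snapshot("top")[:,:,::-1];a=im[130:240,300:420];cv2.imwrite("pics/t5.png",cv2.resize(a,None,fx=5,fy=5,interpolation=cv2.INTER_CUBIC))
# projected seat corners
for sx in(1,-1):
  for a,b in((-.028,.014),(.028,.014),(-.028,-.014)):
    q=2**-.5
    print(sx,a,b,(proj("top",place(REST,[sx*.075,-.010+q*a-q*b,.075+q*a+q*b]))[0]-[300,130])*5)
E
```

```text
[ 0.56173104 -0.25594401  0.08212075] [-0.10553572  0.18546509 -3.5427809 ]
(array([-0.0009,  0.0018, -0.0015]), array([0.0102, 0.0007, 0.0116]))
1 -0.028 0.014 [442.59759105 170.18135751]
1 0.028 0.014 [391.49966774 137.27184753]
1 -0.028 -0.014 [394.21244224 167.13737552]
-1 -0.028 0.014 [376.63990209 447.41977566]
-1 0.028 0.014 [322.18942906 425.37419767]
-1 -0.028 -0.014 [329.01897464 438.63206804]
```

View pics/t5.png

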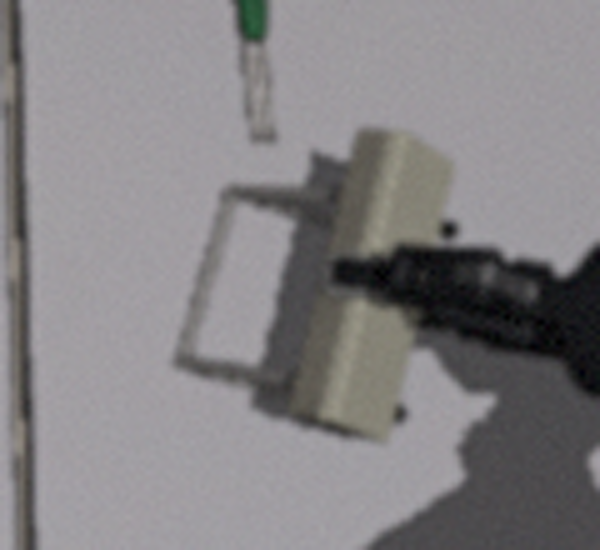

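The stone sits about 15 mm above the seat. The black ledge tips at (449,229) and (400,412) lie just outside its lower edge, as they should. I lower it slowly.

Request:
arm_command --pt "0 0 0 0.003 0 0.004 -1" --pt "0 0 0 0.006 0.001 0.007 -1" --pt "0 0 0 0.008 0.001 0.009 -1" --pt "0 0 0 0.009 0.001 0.0105 -1" --pt "0 0 0 0.009 0.001 0.0105 -1"

```text
time: 8.65
eef_pos: [0.5608, -0.2549, 0.069]
orientation: [-1.472, 1.951, 0.612]
contact_force: [-1.7, 0.7, 0.7]
gripper_width: 0.0547
```

Request:
arm_command --pt "0 0 0 0.0007 0 0.0007 -1" --pt "0 0 0 0.0014 0 0.0014 -1" --pt "0 0 0 0.0014 0 0.0014 -1"

```text
time: 8.95
eef_pos: [0.561, -0.2551, 0.0686]
orientation: [-1.472, 1.949, 0.612]
contact_force: [-4.6, 0.9, 7.7]
gripper_width: 0.0548
```

Request:
arm_command --pt "0 0 0 0 0 0 0.5" --pt "0 0 0 0 0 0 0.7" --pt "0 0 0 0 0 0 0.8" --pt "0 0 0 0 0 0 0.8"

```text
time: 9.35
eef_pos: [0.561, -0.255, 0.0662]
orientation: [-1.472, 1.952, 0.611]
contact_force: [-1.0, -0.6, 0.6]
gripper_width: 0.0769
```

```bash
python3 - <<'E'
from h import *
s=status.read_state();print(s["eef_pos"],s["contact_force"],s["gripper_width"])
im=viewer.snapshot("top")[:,:,::-1];a=im[130:240,300:420];cv2.imwrite("pics/t6.png",cv2.resize(a,None,fx=5,fy=5,interpolation=cv2.INTER_CUBIC))
E
```

```text
[ 0.56097393 -0.25502087  0.0661648 ] [-1.04938111 -0.60210878  0.55467269] 0.07691807373060564
```

View pics/t6.png

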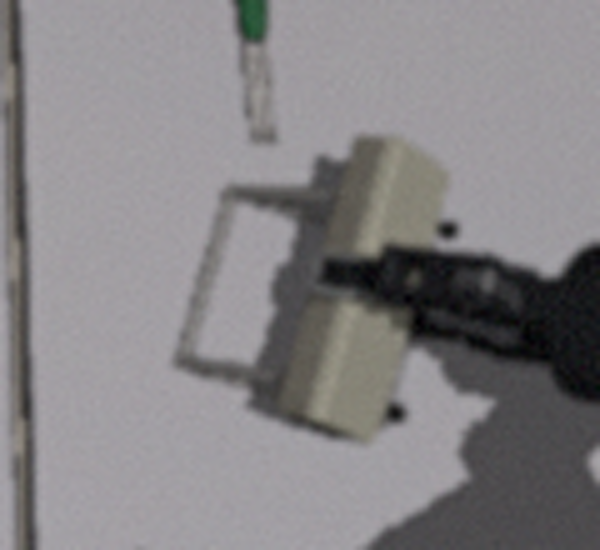

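The stone rests in the V on its own after release: its corners at about (391,135), (447,170) and (375,440) match the predicted seat within about 7 zoomed px (roughly 4 mm). Next I back the gripper out along its axis.

Request:
arm_command --pt "0 0 0 0 0 -0.01 0.9" --pt "0 0 0 0 0 -0.03 1" --pt "0 0 0 0 0 -0.07 1" --pt "0 0 0 -0.02 0 -0.11 1" --pt "0 0 0 -0.06 0 -0.13 1" --pt "0 0 0 -0.09 0 -0.15 1" --pt "0 0 0 -0.09 0 -0.15 1"

```text
time: 10.1
eef_pos: [0.5514, -0.298, 0.2434]
orientation: [-1.479, 1.95, 0.595]
contact_force: [0.4, -1.1, 1.6]
gripper_width: 0.0852
```

```bash
python3 - <<'E'
from h import *
R,W=restR(-1)
c=place(REST,[0,-.010,.075])[0]; u=W@[0,2**-.5,2**-.5]
s=status.read_state();print(s["eef_pos"],s["contact_force"],s["gripper_width"],s["qpos"])
print(delta(R,c+.13*u))
R0=Ro.from_rotvec(s["orientation"]).as_matrix(); print("up",R0.T@[0,0,1])
for n in("top","scene"):
  im=viewer.snapshot(n)[:,:,::-1]
  a=im[130:240,300:420] if n=="top" else im[130:240,260:380];cv2.imwrite(f"pics/{n}7.png",cv2.resize(a,None,fx=5,fy=5,interpolation=cv2.INTER_CUBIC))
E
```

```text
[ 0.55138559 -0.2979944   0.24343633] [ 0.36277832 -1.05167435  1.63186063] 0.08519906999844093 [-0.93074141  0.54451368  1.25276555  0.62133956  1.8243081   0.92204218]
(array([-1.2400e-02,  1.5656e+00, -1.5000e-03]), array([-0.0371,  0.0033,  0.1444]))
up [-0.70341552 -0.01117366 -0.71069104]
```

View pics/top7.png

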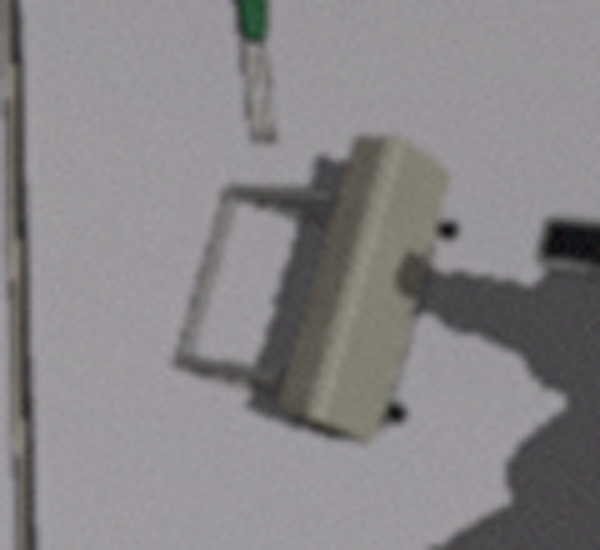

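View pics/scene7.png

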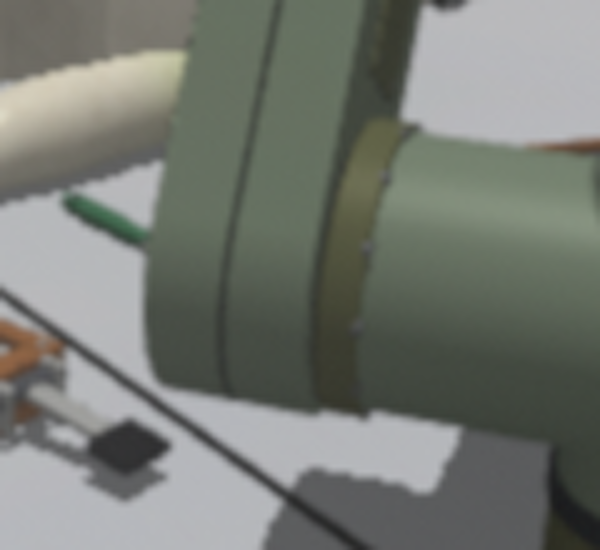

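```bash
python3 - <<'E'
from h import *
q=2**-.5
def L(x,a,b): return [x,-.010+q*a-q*b,.075+q*a+q*b]
P=lambda u,v:(300+u/5-.4,130+v/5-.4)
obs=[("top",L(.075,.028,.014),*P(391,138)),("top",L(.075,-.028,.014),*P(449,172)),("top",L(-.075,.028,.014),*P(312,420)),("top",L(-.075,-.028,.014),*P(371,443)),
("top",L(.075,.028,-.014),*P(354,137)),("top",L(-.075,.028,-.014),*P(283,407))]
p,r=fit(REST,obs);print(p,np.degrees(p[2]));print(r.round(1).tolist())
print(place(p,[0,-.01,.075]),place(REST,[0,-.01,.075]))
E
```

```text
[ 0.56443265 -0.25279463 -0.31962974] -18.313434963018878
[[1.6, -0.4], [-0.0, 0.0], [1.0, 0.1], [-0.0, 0.6], [-0.8, -1.0], [-2.7, 0.6]]
[[ 0.5612905  -0.26228815  0.075     ]] [[ 0.55907202 -0.26272071  0.075     ]]
```

```bash
python3 - <<'E'
from h import *
P=lambda u,v:(300+u/5-.4,130+v/5-.4)
a=unproj("top",*P(448,230),.068);b=unproj("top",*P(396,412),.068);d=a-b
print(a,b,np.linalg.norm(d),np.degrees(np.arctan2(d[1],d[0])))
a=unproj("top",*P(229,188),.004);b=unproj("top",*P(180,360),.004);d=a-b
print(a,b,np.linalg.norm(d),np.degrees(np.arctan2(d[1],d[0])))
E
```

```text
[ 0.59217218 -0.3110885   0.068     ] [ 0.49790107 -0.27978352  0.068     ] 0.09933298862720288 -18.369985294347806
[ 0.62661865 -0.21221563  0.004     ] [ 0.5310991  -0.18156277  0.004     ] 0.10031740356725749 -17.79178533063517
```

```bash
sed -i 's/REST=np.array(.*)/REST=np.array([.5644,-.2528,-.317])/' h.py; grep REST= h.py; python3 - <<'E'
from h import *
R,W=restR(-1)
c=place(REST,[0,-.010,.075])[0]; u=W@[0,2**-.5,2**-.5]
print(delta(R,c+.13*u))
E
```

```text
HOLD=np.array([.6067,.0304,.2853]); RACK=np.array([.5993,.2421,-.2957]); REST=np.array([.5644,-.2528,-.317])
(array([-0.0025,  1.5691,  0.0427]), array([-0.0411, -0.0053,  0.1406]))
```

Request:
arm_command --pt "0 0.14 0.004 -0.02 0 -0.01 1" --pt "0 0.28 0.008 -0.03 -0.001 0.0 1" --pt "0 0.42 0.012 -0.04 -0.001 0.015 1" --pt "0 0.56 0.016 -0.05 -0.002 0.03 1" --pt "0 0.7 0.02 -0.055 -0.003 0.05 1" --pt "0 0.84 0.024 -0.055 -0.003 0.07 1" --pt "0 0.98 0.028 -0.05 -0.004 0.09 1" --pt "0 1.12 0.032 -0.05 -0.005 0.105 1"

```text
time: 11.0
eef_pos: [0.583, -0.1913, 0.195]
orientation: [1.684, -2.298, 0.277]
contact_force: [-0.2, -0.1, -0.7]
gripper_width: 0.0853
```

Request:
arm_command --pt "0 0.14 0.004 0 0 0 0.6" --pt "0 0.28 0.008 0 0 0 0.6" --pt "0 0.42 0.01 0 0 0 0.4" --pt "0 0.44 0.01 0 0 0 0.4" --pt "0 0.44 0.01 0 0 0 0.4" --pt "0 0.44 0.01 0 0 0 0.4"

```text
time: 11.6
eef_pos: [0.5839, -0.1929, 0.1972]
orientation: [1.439, -1.986, 0.582]
contact_force: [0.3, 0.0, 0.9]
gripper_width: 0.0596
```

```bash
python3 - <<'E'
from h import *
R,W=restR(-1)
c=place(REST,[0,-.010,.075])[0]; u=W@[0,2**-.5,2**-.5]
s=status.read_state();print(s["eef_pos"],s["contact_force"],s["gripper_width"],s["qpos"],s["qd"].round(3))
print(delta(R,c+.13*u), delta(R,c-.008*u))
for n in("top","scene"):
  im=viewer.snapshot(n)[:,:,::-1]
  a=im[130:240,280:400] if n=="top" else im[100:240,230:370];cv2.imwrite(f"pics/{n}8.png",cv2.resize(a,None,fx=4.2,fy=4.2,interpolation=cv2.INTER_CUBIC))
E
```

```text
[ 0.5839145  -0.19294323  0.19716842] [0.32524655 0.03957035 0.94352712] 0.059617212144887376 [-0.10724991  0.4846806   1.44086766 -0.75633916  1.46001371  1.96447462] [-0.014 -0.023 -0.013 -0.004 -0.     0.006]
(array([0.0022, 0.0131, 0.0011]), array([-0.0347, -0.0002,  0.0084])) (array([0.0022, 0.0131, 0.0011]), array([-0.0329, -0.0005,  0.1464]))
```

View pics/top8.png

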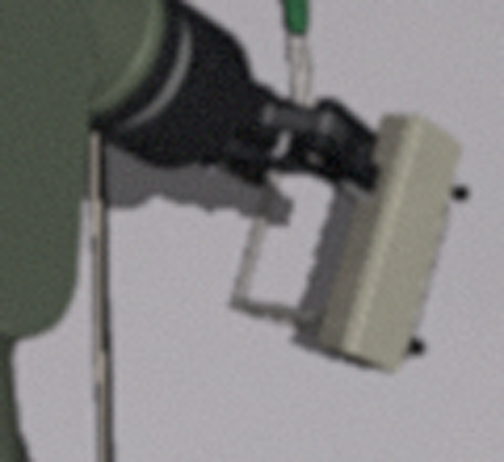

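View pics/scene8.png

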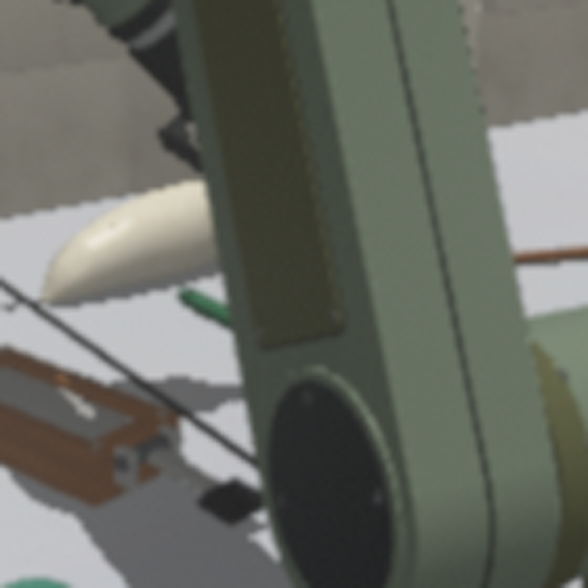

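The stone is undisturbed and the tool now points down toward it from the +y side. Next I shift onto the stone's mid-plane, check, then advance.

Request:
arm_command --pt "0.001 0.006 0 -0.018 0 0.004 0.4" --pt "0.002 0.013 0.001 -0.0345 0 0.0084 0.4" --pt "0.002 0.013 0.001 -0.0345 0 0.0084 0.4" --pt "0.002 0.013 0.001 -0.0345 0 0.0084 0.4"

```text
time: 12.1
eef_pos: [0.5895, -0.1744, 0.1668]
orientation: [1.432, -1.974, 0.593]
contact_force: [-0.3, -0.1, 0.2]
gripper_width: 0.0597
```

```bash
python3 - <<'E'
from h import *
R,W=restR(-1)
c=place(REST,[0,-.010,.075])[0]; u=W@[0,2**-.5,2**-.5]
s=status.read_state();print(s["eef_pos"],s["qd"].round(3))
print(delta(R,c-.008*u))
im=viewer.snapshot("top")[:,:,::-1];cv2.imwrite("pics/t9.png",cv2.resize(im[130:240,280:400],None,fx=4.2,fy=4.2,interpolation=cv2.INTER_CUBIC))
E
```

```text
[ 0.58954356 -0.17438261  0.16682375] [-0.004 -0.016 -0.018 -0.006  0.     0.   ]
(array([ 0.    , -0.0018,  0.0016]), array([ 1.000e-04, -6.000e-04,  1.382e-01]))
```

View pics/t9.png

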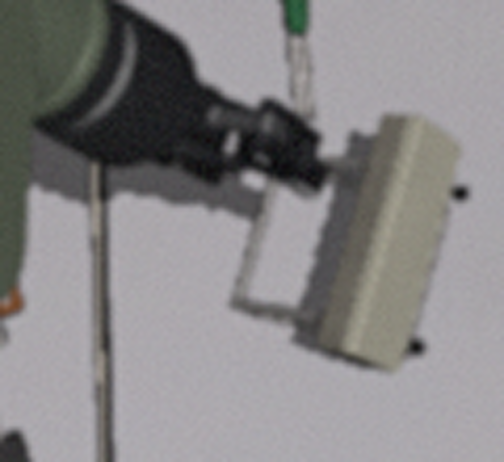

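```bash
python3 - <<'E'
from h import *
R,W=restR(-1)
c=place(REST,[0,-.010,.075])[0]
s=status.read_state();p=s["eef_pos"];R0=Ro.from_rotvec(s["orientation"]).as_matrix()
for X in (p-.15*R0[:,2],p-.07*R0[:,2],p,p+.02*R0[:,0],p-.02*R0[:,0],p+.13*R0[:,2],c): print(X.round(3),((proj("top",X)[0]-[280,130])*4.2).round(0))
E
```

```text
[ 0.623 -0.074  0.273] [110.  82.]
[ 0.605 -0.127  0.217] [202. 135.]
[ 0.59  -0.175  0.167] [272. 176.]
[ 0.586 -0.188  0.182] [303. 179.]
[ 0.594 -0.161  0.153] [243. 172.]
[ 0.561 -0.262  0.076] [385. 241.]
[ 0.561 -0.262  0.075] [385. 241.]
```

The projected line of the tool axis passes through the stone's centre, and the visible fingertip at (320,183) matches its prediction. I advance.

Request:
arm_command --pt "0 -0.002 0.002 0 -0.001 0.03 0.4" --pt "0 -0.002 0.002 0 -0.001 0.06 0.4" --pt "0 -0.002 0.002 0 -0.001 0.085 0.4" --pt "0 -0.002 0.002 0 -0.001 0.105 0.4" --pt "0 -0.002 0.002 0 -0.001 0.12 0.4" --pt "0 -0.002 0.002 0 -0.001 0.13 0.4" --pt "0 -0.002 0.002 0 -0.001 0.138 0.4" --pt "0 -0.002 0.002 0 -0.001 0.138 0.4"

```text
time: 12.95
eef_pos: [0.5602, -0.2677, 0.0693]
orientation: [1.431, -1.978, 0.593]
contact_force: [0.1, 1.0, -0.2]
gripper_width: 0.0598
```

Request:
arm_command --pt "0 0 0 0 0 0 0.4" --pt "0 0 0 0 0 0 0.4"

```text
time: 13.15
eef_pos: [0.5614, -0.2669, 0.0704]
orientation: [1.432, -1.978, 0.596]
contact_force: [-0.2, -0.1, -0.5]
gripper_width: 0.06
```

```bash
python3 - <<'E'
from h import *
R,W=restR(-1)
c=place(REST,[0,-.010,.075])[0]; u=W@[0,2**-.5,2**-.5]
s=status.read_state();print(s["eef_pos"],s["contact_force"])
print(delta(R,c-.008*u))
im=viewer.snapshot("top")[:,:,::-1];cv2.imwrite("pics/t10.png",cv2.resize(im[130:240,280:400],None,fx=5,fy=5,interpolation=cv2.INTER_CUBIC))
E
```

```text
[ 0.56140659 -0.2669227   0.07040651] [-0.2308672  -0.13605611 -0.50157341]
(array([-0.0026,  0.0009, -0.0017]), array([0.0002, 0.0016, 0.0017]))
```

View pics/t10.png

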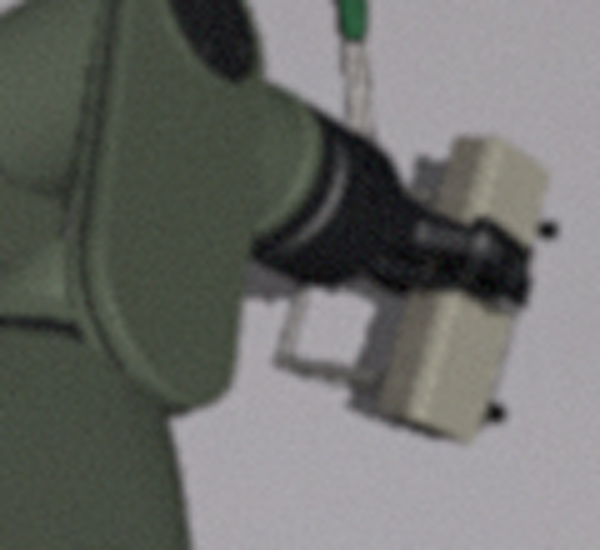

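Request:
arm_command --pt "0 0 0 0 0 0 0" --pt "0 0 0 0 0 0 -0.1" --pt "0 0 0 0 0 0 -0.2" --pt "0 0 0 0 0 0 -0.3" --pt "0 0 0 0 0 0 -0.5" --pt "0 0 0 0 0 0 -1" --pt "0 0 0 0 0 0 -1" --newtons 70

```text
time: 13.9
eef_pos: [0.5606, -0.268, 0.0712]
orientation: [1.43, -1.977, 0.596]
contact_force: [-2.0, -1.0, 4.7]
gripper_width: 0.027
```

Request:
arm_command --pt "0 0 0 0.005 0 -0.005 -1" --pt "0 0 0 0.015 0 -0.015 -1" --pt "0 0 0 0.035 0 -0.035 -1" --pt "0 0 0 0.06 0 -0.06 -1" --pt "0 0 0 0.09 0 -0.09 -1" --pt "0 0 0 0.11 0 -0.11 -1" --pt "0 0 0 0.11 0 -0.11 -1" --pt "0 0 0 0.11 0 -0.11 -1"

```text
time: 14.7
eef_pos: [0.5601, -0.2667, 0.2247]
orientation: [1.432, -1.98, 0.593]
contact_force: [0.5, 0.3, -4.7]
gripper_width: 0.0274
```

```bash
python3 - <<'E'
from h import *
s=status.read_state();print(s["eef_pos"],s["contact_force"],s["gripper_width"],s["qpos"])
for n in("top","scene"):
  im=viewer.snapshot(n)[:,:,::-1];cv2.imwrite(f"pics/{n}11.png",im)
  a=im[100:240,270:410] if n=="top" else im[60:240,230:410];cv2.imwrite(f"pics/{n}11z.png",cv2.resize(a,None,fx=3.3,fy=3.3,interpolation=cv2.INTER_CUBIC))
# rack crop refined
im=cv2.imread("pics/top11.png");cv2.imwrite("pics/rk.png",cv2.resize(im[138:218,140:225],None,fx=7,fy=7,interpolation=cv2.INTER_CUBIC))
bay=place(RACK,[0,-.039,.01])[0];print("bay",bay)
for k in(-1,1): print(delta(down(RACK[2]+k*np.pi/2),[bay[0],bay[1],.2]))
E
```

```text
[ 0.56009279 -0.26669665  0.22473351] [ 0.51459715  0.27422784 -4.70002344] 0.027398105248750804 [-0.22389936  0.41449244  1.48505426 -0.79272143  1.40208338  1.8710929 ]
bay [0.58793503 0.20479266 0.01      ]
(array([ 0.0121, -0.7834, -0.0192]), array([-0.3395,  0.1192, -0.3065]))
(array([-1.1923, -0.0185,  2.8863]), array([-0.3395,  0.1192, -0.3065]))
```

View pics/top11z.png

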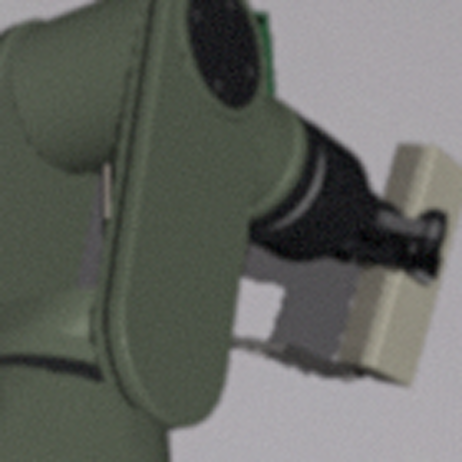

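View pics/rk.png

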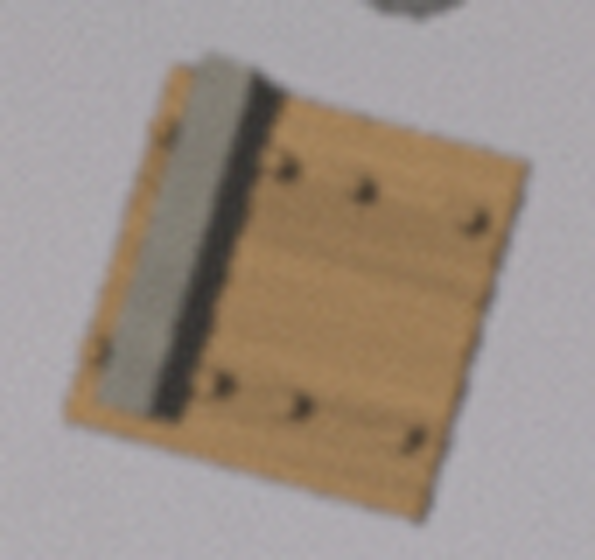

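```bash
python3 - <<'E'
from h import *
T="top";S="scene"
P=lambda u,v:((u+.5)/7-.5+140,(v+.5)/7-.5+138)
obs=[(T,[.075,-.075,.010],*P(529,160)),(T,[-.075,-.075,.01],*P(422,522)),(T,[-.075,.075,.01],*P(67,420)),(T,[.075,.075,.01],*P(176,64))]
p,r=fit(RACK,obs);print("corners",p,np.degrees(p[2]));print(r.round(1).tolist())
st=[(T,[.07,.05,.058],*P(206,54)),(T,[.07,.028,.058],*P(252,68)),(T,[-.07,.05,.058],*P(101,402)),(T,[-.07,.028,.058],*P(151,415))]
p,r=fit(RACK,st);print("stone",p,np.degrees(p[2]));print(r.round(1).tolist())
dw=[(T,[.045,-.062,.04],*P(468,217)),(T,[.045,-.016,.04],*P(356,185)),(T,[-.045,-.062,.04],*P(404,438)),(T,[-.045,-.016,.04],*P(292,403)),(T,[.045,.016,.04],*P(279,164)),(T,[-.045,.016,.04],*P(212,382))]
p,r=fit(RACK,dw);print("dowels",p,np.degrees(p[2]));print(r.round(1).tolist())
P2=lambda u,v:((u+.5)/8-.5+145,(v+.5)/8-.5+170)
sd=[(S,[.045,-.062,.04],*P2(429,264)),(S,[.045,-.016,.04],*P2(310,270)),(S,[-.045,-.062,.04],*P2(452,378)),(S,[-.045,-.016,.04],*P2(327,392)),(S,[.045,.016,.04],*P2(227,280)),(S,[-.045,.016,.04],*P2(238,402)),(S,[.045,.062,.04],*P2(102,295)),(S,[-.045,.062,.04],*P2(107,416))]
p,r=fit(RACK,sd);print("sdow",p,np.degrees(p[2]));print(r.round(1).tolist())
p,r=fit(RACK,obs+dw+sd);print("all",p,np.degrees(p[2]))
E
```

```text
corners [ 0.60154974  0.24257582 -0.2924309 ] -16.75505646450094
[[0.5, 0.1], [0.5, 0.2], [-0.6, 0.1], [-0.4, -0.4]]
stone [ 0.60665615  0.24044655 -0.28547928] -16.356757666416456
[[-0.5, -0.4], [0.8, -0.3], [-0.5, 0.2], [0.3, 0.5]]
dowels [ 0.60030277  0.24151728 -0.29272405] -16.771852798779197
[[0.4, -0.3], [0.2, -0.2], [0.1, 0.1], [-0.3, 0.5], [-0.1, -0.4], [-0.2, 0.3]]
sdow [ 0.59930122  0.24350047 -0.30155674] -17.277928435500566
[[0.1, 0.3], [0.0, 1.0], [0.3, -0.4], [-0.0, -0.5], [-0.1, 0.8], [-0.2, -0.6], [0.1, 0.5], [-0.2, -0.6]]
all [ 0.60080094  0.24238235 -0.29509475] -16.907683514156258
```

```bash
sed -i 's/RACK=np.array([^;]*;/RACK=np.array([.6008,.2420,-.2935]);/' h.py; python3 - <<'E'
from h import *
bay=place(RACK,[0,-.039,.01])[0];print("bay",bay)
print(delta(down(RACK[2]-np.pi/2),[bay[0],bay[1],.2]))
E
```

```text
bay [0.58951713 0.20466775 0.01      ]
(array([ 0.013 , -0.7834, -0.0212]), array([-0.3398,  0.1177, -0.3068]))
```

Request:
arm_command --pt "0.001 -0.08 -0.002 -0.01 0.006 -0.04 -1" --pt "0.003 -0.18 -0.005 -0.04 0.02 -0.08 -1" --pt "0.005 -0.28 -0.008 -0.075 0.032 -0.115 -1" --pt "0.007 -0.38 -0.011 -0.11 0.044 -0.145 -1" --pt "0.009 -0.48 -0.014 -0.145 0.056 -0.175 -1" --pt "0.01 -0.58 -0.017 -0.18 0.068 -0.205 -1" --pt "0.011 -0.67 -0.019 -0.215 0.08 -0.23 -1" --pt "0.012 -0.74 -0.02 -0.25 0.09 -0.255 -1"

```text
time: 15.6
eef_pos: [0.5845, 0.101, 0.226]
orientation: [1.849, -2.495, 0.041]
contact_force: [0.0, -0.5, -3.6]
gripper_width: 0.0268
```

```bash
python3 - <<'E'
from h import *
bay=place(RACK,[0,-.039,.01])[0]
s=status.read_state();print(s["eef_pos"],s["gripper_width"],s["qpos"])
print(delta(down(RACK[2]-np.pi/2),[bay[0],bay[1],.2]))
E
```

```text
[0.58453046 0.10101902 0.22602799] 0.026754766065160165 [ 0.0478466   0.26276352  1.48455132 -0.04250551  1.40964295  1.92093326]
(array([ 0.0003, -0.0446, -0.0016]), array([-0.1017,  0.0254,  0.0215]))
```

Request:
arm_command --pt "0 -0.02 -0.001 -0.04 0.01 0.005 -1" --pt "0 -0.045 -0.001 -0.08 0.02 0.015 -1" --pt "0 -0.045 -0.001 -0.1 0.025 0.02 -1" --pt "0 -0.045 -0.001 -0.1 0.025 0.02 -1" --pt "0 -0.045 -0.001 -0.1 0.025 0.02 -1" --pt "0 -0.045 -0.001 -0.1 0.025 0.02 -1"

```text
time: 16.2
eef_pos: [0.5906, 0.2008, 0.203]
orientation: [-1.872, 2.523, -0.005]
contact_force: [0.2, -0.6, -3.5]
gripper_width: 0.0273
```

```bash
python3 - <<'E'
from h import *
bay=place(RACK,[0,-.039,.01])[0]
s=status.read_state();print(s["eef_pos"],s["qd"].round(3),s["gripper_width"],s["qpos"])
print(delta(down(RACK[2]-np.pi/2),[bay[0],bay[1],.2]))
for n in("top","scene"):
  im=viewer.snapshot(n)[:,:,::-1];cv2.imwrite(f"pics/{n}12.png",im)
  a=im[90:240,110:270] if n=="top" else im[90:250,110:270];cv2.imwrite(f"pics/{n}12z.png",cv2.resize(a,None,fx=3.7,fy=3.7,interpolation=cv2.INTER_CUBIC))
E
```

```text
[0.59060579 0.20081676 0.20302857] [-0.011 -0.014 -0.011  0.006 -0.001  0.001] 0.02731874266906227 [ 0.19060576  0.3303875   1.44590548 -0.00295081  1.36383866  2.05632121]
(array([-0.0026, -0.0019, -0.0008]), array([-0.0034,  0.0022,  0.003 ]))
```

View pics/top12z.png

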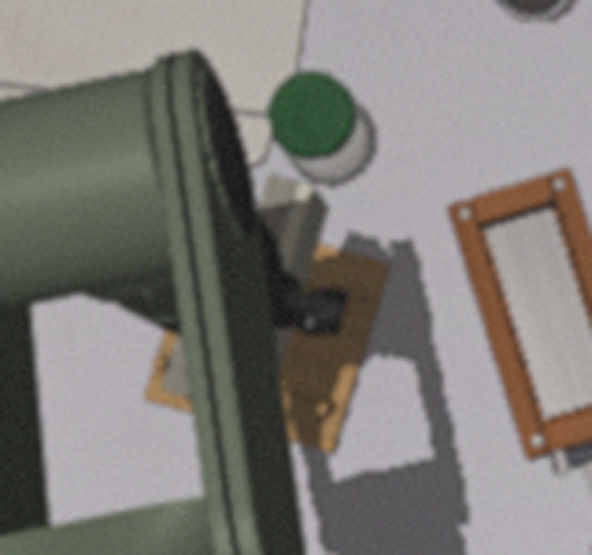

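View pics/scene12z.png

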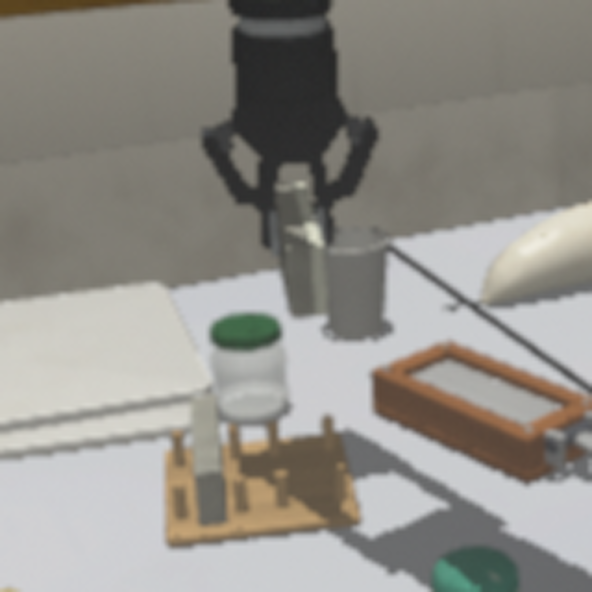

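```bash
python3 - <<'E'
from h import *
s=status.read_state();p=s["eef_pos"];R=Ro.from_rotvec(s["orientation"]).as_matrix()
im=cv2.imread("pics/scene12.png");o=(110,90)
a=cv2.resize(im[90:190,150:250],None,fx=6,fy=6,interpolation=cv2.INTER_CUBIC)
c={}
for yy in(-1,1):
  for xx in(-1,1):
    for zz in(-1,1):
      X=p+R@np.array([xx*.014,yy*.075,-.0066+zz*.028]); q=((proj("scene",X)[0]-[150,90]+.5)*6).astype(int); c[xx,yy,zz]=q
for k in c:
  for m in c:
    if sum(abs(np.array(k)-m))==2: cv2.line(a,tuple(map(int,c[k])),tuple(map(int,c[m])),(0,0,255),1)
cv2.imwrite("pics/ov.png",a)
E
```

```text
(no output)
```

View pics/ov.png

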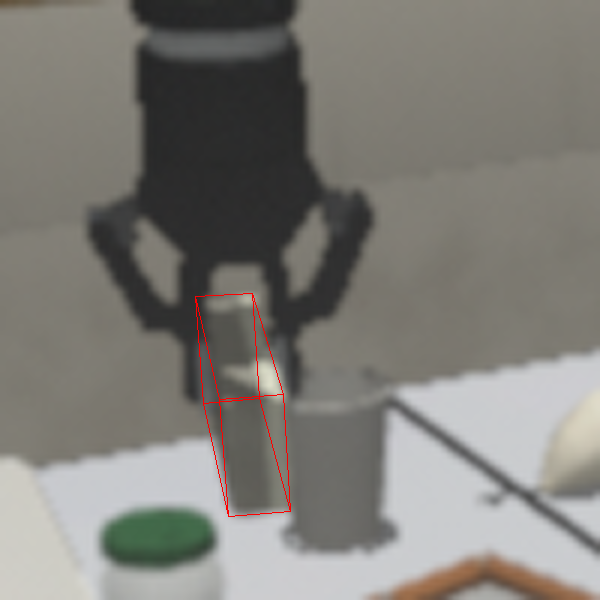

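The overlaid stone model matches the picture: its near end face is at (229–290, 395–515). I lower to just above the dowel tops.

Request:
arm_command --pt "-0.002 -0.002 -0.001 -0.003 0.002 0.03 -1" --pt "-0.002 -0.002 -0.001 -0.0035 0.002 0.07 -1" --pt "-0.002 -0.002 -0.001 -0.0035 0.002 0.1 -1" --pt "-0.002 -0.002 -0.001 -0.0035 0.002 0.12 -1" --pt "-0.002 -0.002 -0.001 -0.0035 0.002 0.127 -1" --pt "-0.002 -0.002 -0.001 -0.0035 0.002 0.127 -1" --pt "-0.002 -0.002 -0.001 -0.0035 0.002 0.127 -1"

```text
time: 17.0
eef_pos: [0.5922, 0.2057, 0.079]
orientation: [-1.87, 2.517, -0.003]
contact_force: [0.4, 0.7, -3.3]
gripper_width: 0.0274
```

```bash
python3 - <<'E'
from h import *
bay=place(RACK,[0,-.039,.01])[0]
s=status.read_state();p=s["eef_pos"];R=Ro.from_rotvec(s["orientation"]).as_matrix()
print(p,s["qd"].round(3),s["contact_force"])
print(delta(down(RACK[2]-np.pi/2),[bay[0],bay[1],.0314]))
for n,x0,y0 in(("scene",140,150),("top",140,130)):
  im=viewer.snapshot(n)[:,:,::-1]
  a=cv2.resize(im[y0:y0+90,x0:x0+90],None,fx=6,fy=6,interpolation=cv2.INTER_CUBIC); b=a.copy()
  c={}
  for yy in(-1,1):
   for xx in(-1,1):
    for zz in(-1,1):
      X=p+R@np.array([xx*.014,yy*.075,-.0066+zz*.028]); c[xx,yy,zz]=((proj(n,X)[0]-[x0,y0]+.5)*6).astype(int)
  for k in c:
   for m in c:
    if sum(abs(np.array(k)-m))==2: cv2.line(b,tuple(map(int,c[k])),tuple(map(int,c[m])),(0,0,255),1)
  for x in(.045,-.045):
   for y in(-.062,-.016): 
    q=((proj(n,place(RACK,[x,y,.04]))[0]-[x0,y0]+.5)*6).astype(int); cv2.circle(b,tuple(map(int,q)),4,(255,0,0),1)
  cv2.imwrite(f"pics/ov13{n}.png",b)
E
```

```text
[0.59215692 0.20572082 0.0789888 ] [ 0.003 -0.015 -0.015  0.001 -0.003 -0.   ] [ 0.40293298  0.74484307 -3.27190739]
(array([-0.005 ,  0.0037,  0.0003]), array([0.0019, 0.0025, 0.0476]))
```

View pics/ov13scene.png

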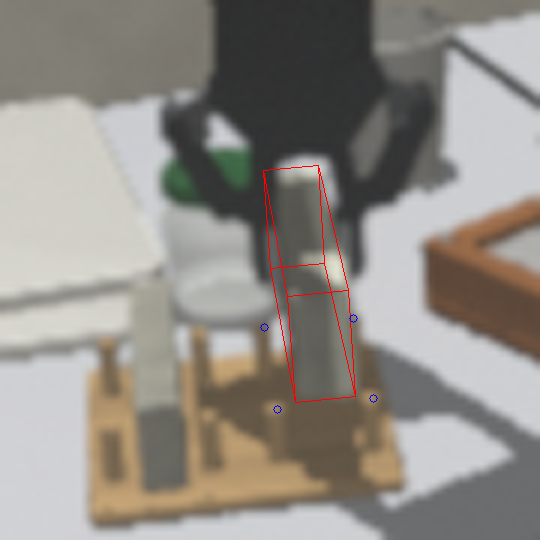

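View pics/ov13top.png

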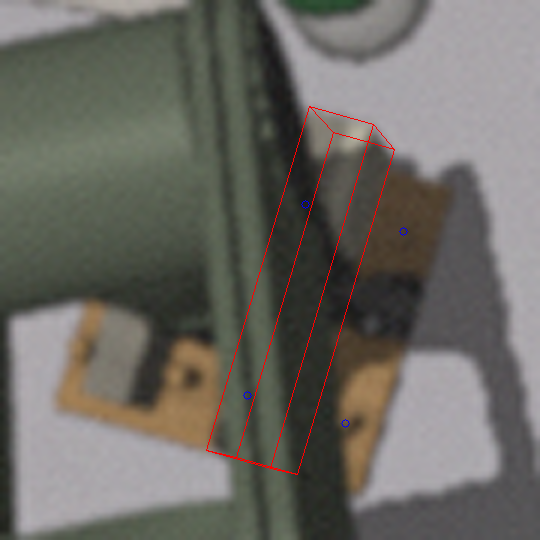

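```bash
python3 - <<'E'
from h import *
im=viewer.snapshot("scene")[:,:,::-1]; cv2.imwrite("pics/sc14.png",im)
a=cv2.resize(im[170:222,175:210],None,fx=11,fy=11,interpolation=cv2.INTER_CUBIC); cv2.imwrite("pics/z14.png",a)
im=viewer.snapshot("top")[:,:,::-1]; 
a=cv2.resize(im[140:215,180:220],None,fx=8,fy=8,interpolation=cv2.INTER_CUBIC); cv2.imwrite("pics/z14t.png",cv2.convertScaleAbs(a,alpha=1.8))
E
```

```text
(no output)
```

View pics/z14.png

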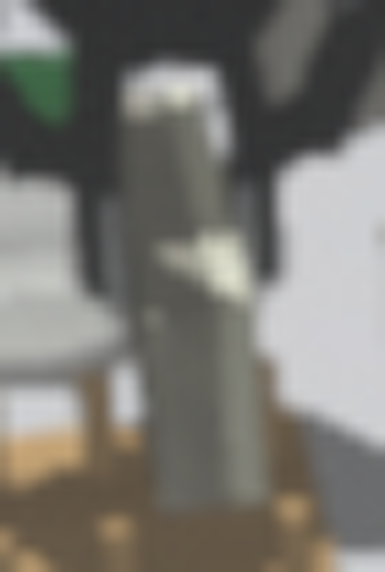

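View pics/z14t.png

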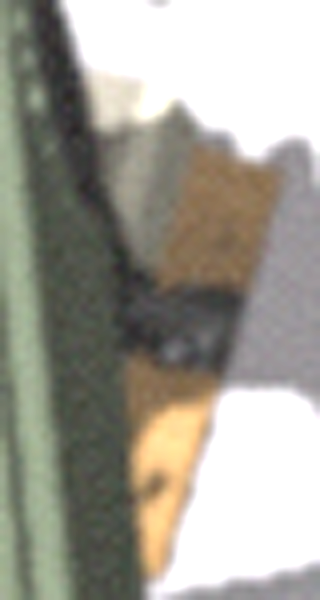

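The stone is lined up between the dowels. Its far end looks off by about 2 px, which is within the ±4 mm clearance. I insert it slowly.

Request:
arm_command --pt "-0.003 0.002 0 0.001 0 0.006 -1" --pt "-0.005 0.004 0 0.002 0 0.012 -1" --pt "-0.005 0.004 0 0.002 0 0.018 -1" --pt "-0.005 0.004 0 0.002 0 0.024 -1" --pt "-0.005 0.004 0 0.002 0 0.024 -1"

```text
time: 17.7
eef_pos: [0.5889, 0.2037, 0.0515]
orientation: [1.87, -2.517, -0.004]
contact_force: [0.6, 0.4, -3.2]
gripper_width: 0.0272
```

```bash
python3 - <<'E'
from h import *
bay=place(RACK,[0,-.039,.01])[0]
s=status.read_state();p=s["eef_pos"]
print(p,s["contact_force"],s["gripper_width"])
print(delta(down(RACK[2]-np.pi/2),[bay[0],bay[1],.0314]))
im=viewer.snapshot("scene")[:,:,::-1]
a=cv2.resize(im[165:240,150:220],None,fx=8,fy=8,interpolation=cv2.INTER_CUBIC); cv2.imwrite("pics/z15.png",a)
E
```

```text
[0.58885197 0.20368507 0.0514567 ] [ 0.5872791   0.40208557 -3.22402484] 0.027237658606241017
(array([ 0.0056, -0.0032,  0.0009]), array([-0.0012, -0.0005,  0.0201]))
```

View pics/z15.png

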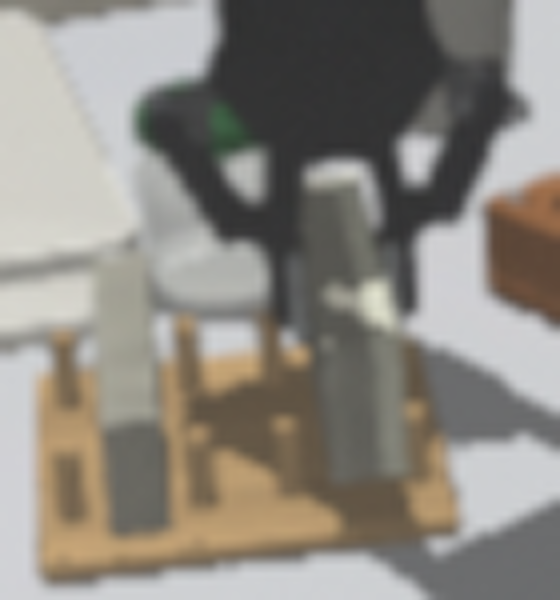

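The slack looks uneven in the picture: about 25 px at the left front dowel (285,425) and about 7 px at the right one (420,415). That means the stone sits about 3 mm toward -y, so I shift it left before going down further.

Request:
arm_command --pt "0.002 -0.001 0 -0.0015 0 0 -1" --pt "0.003 -0.002 0 -0.0025 0 0.002 -1" --pt "0.003 -0.002 0 -0.0025 0 0.004 -1" --pt "0.003 -0.002 0 -0.0025 0 0.004 -1"

```text
time: 18.15
eef_pos: [0.5907, 0.2064, 0.0491]
orientation: [-1.874, 2.521, 0.0]
contact_force: [0.3, -0.1, -3.1]
gripper_width: 0.0272
```

```bash
python3 - <<'E'
from h import *
bay=place(RACK,[0,-.039,.01])[0]
s=status.read_state();p=s["eef_pos"];R=Ro.from_rotvec(s["orientation"]).as_matrix()
print(p,s["contact_force"],s["gripper_width"])
print(delta(down(RACK[2]-np.pi/2),[bay[0],bay[1],.0314]))
im=viewer.snapshot("scene")[:,:,::-1]
cv2.imwrite("pics/z16.png",cv2.resize(im[190:235,160:215],None,fx=12,fy=12,interpolation=cv2.INTER_CUBIC))
E
```

```text
[0.59067704 0.20639525 0.0490627 ] [ 0.27366404 -0.05992138 -3.14865779] 0.027244212518564005
(array([0.    , 0.0001, 0.0011]), array([0.002 , 0.0006, 0.0177]))
```

View pics/z16.png

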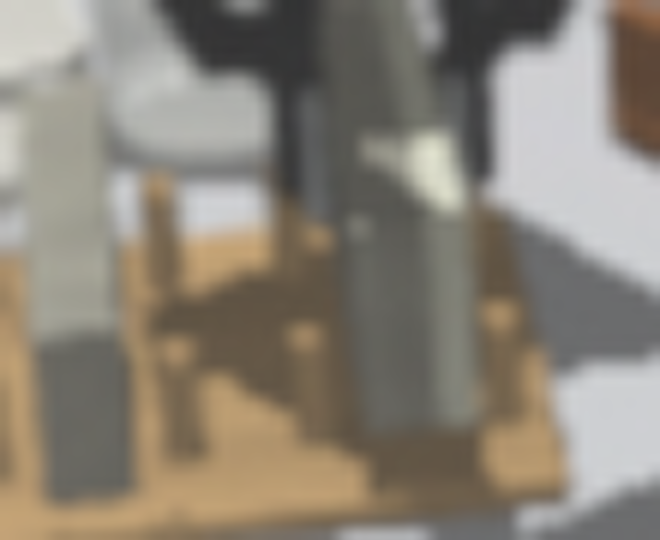

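It is centred now, with gaps of about 20 px on both sides. Down to the base.

Request:
arm_command --pt "0 0 0 0 0 0.004 -1" --pt "0 0 0 0 0 0.008 -1" --pt "0 0 0 0 0 0.012 -1" --pt "0 0 0 0 0 0.0145 -1" --pt "0 0 0 0 0 0.0145 -1" --pt "0 0 0 0 0 0.0145 -1"

```text
time: 18.8
eef_pos: [0.5909, 0.2064, 0.0347]
orientation: [-1.874, 2.521, -0.0]
contact_force: [-0.7, 0.5, -3.4]
gripper_width: 0.0272
```

Request:
arm_command --pt "0 0 0 0 0 0.001 -1" --pt "0 0 0 0 0 0.002 -1" --pt "0 0 0 0 0 0.002 -1"

```text
time: 19.1
eef_pos: [0.5912, 0.2064, 0.0332]
orientation: [-1.873, 2.521, -0.001]
contact_force: [0.6, 0.2, -2.7]
gripper_width: 0.0271
```

Request:
arm_command --pt "0 0 0 0 0 0.001 -1" --pt "0 0 0 0 0 0.002 -1" --pt "0 0 0 0 0 0.002 -1"

```text
time: 19.4
eef_pos: [0.5912, 0.2065, 0.0331]
orientation: [-1.874, 2.521, -0.001]
contact_force: [-6.7, -1.2, 9.1]
gripper_width: 0.0269
```

Request:
arm_command --pt "0 0 0 0 0 -0.001 -0.2" --pt "0 0 0 0 0 -0.001 0" --pt "0 0 0 0 0 -0.001 0.2" --pt "0 0 0 0 0 -0.001 0.35" --pt "0 0 0 0 0 -0.001 0.35"

```text
time: 19.9
eef_pos: [0.5909, 0.2064, 0.0316]
orientation: [-1.874, 2.521, -0.0]
contact_force: [0.3, 0.3, 0.3]
gripper_width: 0.0578
```

```bash
python3 - <<'E'
from h import *
s=status.read_state();print(s["eef_pos"],s["contact_force"],s["gripper_width"])
im=viewer.snapshot("scene")[:,:,::-1]
cv2.imwrite("pics/z17.png",cv2.resize(im[165:240,150:220],None,fx=8,fy=8,interpolation=cv2.INTER_CUBIC))
E
```

```text
[0.59090345 0.20635241 0.03161608] [0.25979526 0.33059383 0.34469724] 0.057772631685565644
```

View pics/z17.png

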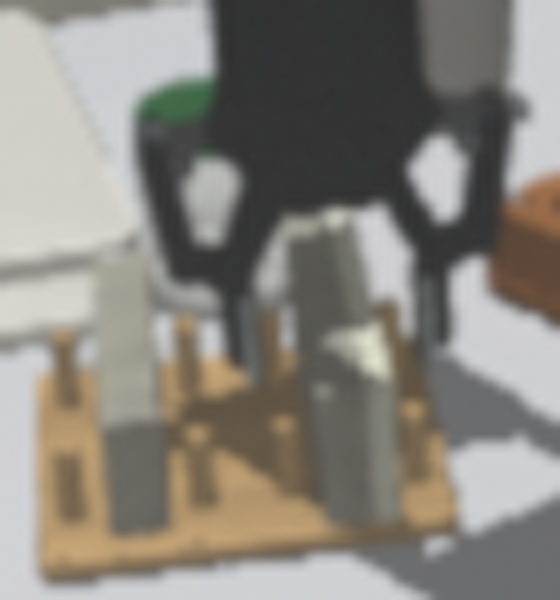

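The stone stands upright between the dowels on its own, with its near face at (318–400, 385–525). I withdraw straight up and away.

Request:
arm_command --pt "0 0 0 0 0 -0.01 0.35" --pt "0 0 0 0 0 -0.03 0.35" --pt "0 0 0 0 0 -0.06 0.35" --pt "0 0 0 0 0 -0.1 0.35" --pt "0 0 0 0 0 -0.15 0.35" --pt "0 0 0 0.04 0 -0.19 0.35" --pt "0 0 0 0.08 0 -0.2 0.35" --pt "0 0 0 0.13 0 -0.2 0.35"

```text
time: 20.75
eef_pos: [0.5556, 0.0814, 0.2371]
orientation: [-1.872, 2.513, -0.009]
contact_force: [1.1, -1.1, -0.1]
gripper_width: 0.0575
```

Request:
arm_command --pt "0 0 0 0.05 0 0 0.35" --pt "0 0 0 0.1 0 0 0.35" --pt "0 0 0 0.15 0 0 0.35" --pt "0 0 0 0.2 0 0 0.35" --pt "0 0 0 0.25 0 0 0.35" --pt "0 0 0 0.25 0 0 0.35" --pt "0 0 0 0.25 0 0 0.35" --pt "0 0 0 0.25 0 0 0.35"

```text
time: 21.55
eef_pos: [0.4815, -0.1567, 0.232]
orientation: [-1.874, 2.52, -0.0]
contact_force: [-0.6, 0.0, -0.8]
gripper_width: 0.0576
```

```bash
python3 - <<'E'
from h import *
s=status.read_state();print(s["time"],s["eef_pos"],s["contact_force"],s["qd"].round(3))
for n,x0,y0,w in(("scene",140,160,85),("top",135,100,120)):
  im=viewer.snapshot(n)[:,:,::-1];cv2.imwrite(f"pics/{n}18.png",im)
  f=590/w;cv2.imwrite(f"pics/{n}18z.png",cv2.resize(im[y0:y0+w,x0:x0+w],None,fx=f,fy=f,interpolation=cv2.INTER_CUBIC))
E
```

```text
21.55 [ 0.48147824 -0.15665893  0.23201576] [-0.64949354  0.03065066 -0.78701664] [ 0.026  0.005  0.    -0.002 -0.002 -0.006]
```

View pics/scene18z.png

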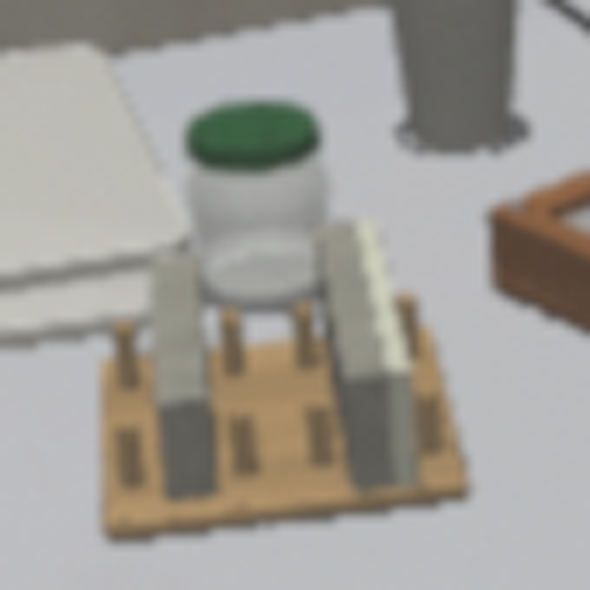

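View pics/top18.png

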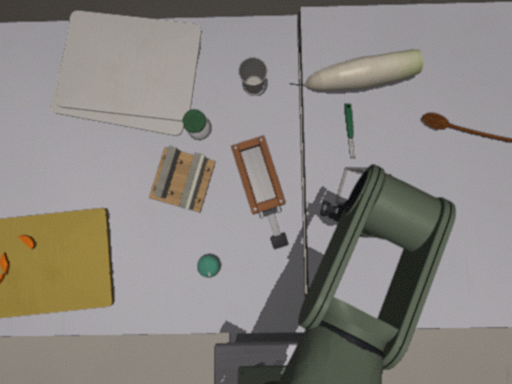

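View pics/top18z.png

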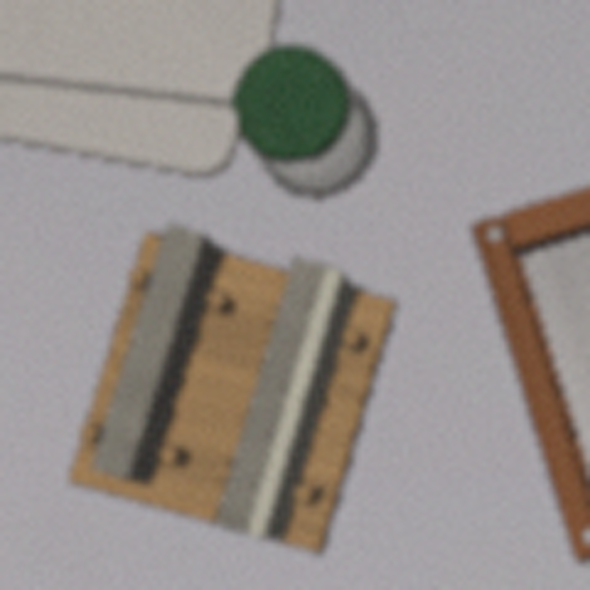

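The stone stands upright and parallel in the free bay, and the other stone, jar, timer and peeler are where they were. The arm is clear of everything, so I hand in.

```bash
python3 -c "
from plant import ticket;print(ticket.job_done())"
```

```text
the job is handed in; nothing more can be done
None
```

The job is done and handed in, with the robot's clock at about 21.7 s of the 53 s allowed.

- **Lever:** I pressed it down until it met its stop (about 34 N at the tool), and the stone rose fully.
- **Wire rest:** I lifted the stone across its 56 mm, laid it at 45° in the V and let go. The top view showed it lying there on its own with the gripper backed off.
- **Rack:** I took it again by its thickness and stood it on a long edge between the dowels of the free bay. I lowered it until it touched the base (about 12 N) and let go.

**Last checks:** The final pictures show the stone upright and parallel to the other stone. The jar, timer, peeler and other stone look to be where they were found, and the gripper is clear at about 23 cm height.

**What disagreed:**
- My first estimate of the wire rest's angle was about 2.5° off. I corrected it from the picture of the stone lying in the rest.
- In the bay, the scene picture showed the stone about 3 mm nearer one row of dowels, so I shifted it before the last descent.
- While the stone was held above the rack, its far end was about 2 px off my model. I did not resolve this, and in the final picture the stone sits normally between the dowels.

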